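Load the sample box into the bench scanner

ROBOT

A 6-joint arm with a two-finger parallel gripper is mounted at the origin on the work surface. World frame = base frame: x ahead of the robot, y to its left, z up, the work surface at z = 0. Lengths are in m, angles in rad, forces in N, time in s.
With the tool pointing down it reaches from about 0.325 to 0.775 m from the base axis. Payload 5.5 kg.
Tool frame: the origin (TCP) lies at the very end of the fingers, on their centre line; the grasp point (between the pads) lies 19 mm behind it (robot.grip_point_offset is the distance from the TCP to the grasp point, in m); x points along the fingers, y is the direction in which the jaws open and shut, and the axes are right-handed (so a half turn about x gives the same grasp; the last joint's range is limited). The gripper opens to 88 mm and grips with 3 to 60 N. Pads are 20 mm wide; open, the fingers measure 115 mm over their backs; the gripper's body (75 mm by 178 mm) begins 61 mm behind the grasp point.
Start: joints at [-1.333, 0.091, 1.231, -0, 1.82, -0.057], TCP at [0.174, -0.574, 0.191] pointing down, gripper open.
Joint ranges: [-2.87, 2.87], [-0.86, 2.18], [0.17, 2.46], [-1.51, 4.65], [0.06, 2.69], [-2.65, 2.65]. Speed limits (rad/s): [2.57, 2.57, 3.01, 3.14, 3.14, 3.14].

INTERFACE

Orientations are given as a unit quaternion [x, y, z, w].
In Python, from bench import sense, optics, job, robot gives the robot as it stands. The module is installed in compiled form; this text tells all that it offers.
- The arm moves only by the tool servo_tool, never from a script. Its argument "rows" is a list that holds one entry, the list of rows, each a list of 7 numbers: the turn, a rotation vector about the tool's x, y, z in rad, then the shift along the tool's x, y, z in mm, then the opening in per cent of the stroke, from 0 (shut) to 100 (fully open). In form: [[[rx, ry, rz, tx, ty, tz, grip], ...]]. A call has exactly 8 rows; each row is the pose to reach, as a shift and turn from the pose commanded when the call began, along the tool's axes at that moment; what a row does not reach only later rows make up. A row lasts 1/10 s, in which the tool goes at most 50 mm and 8.59 degrees, less where a joint would pass 70% of its speed; a pose out of reach is approached as far as the arm can. A call with a gripper value outside its range is refused whole. The fingers move at their own pace and stop on an object; the grip force is fixed at half the most. Time passes only in rows, so rows that repeat a pose let the fingers close, or fill a call up. It gives the time, the measured TCP pose, the force and the opening at its end, in the units of the state.
- sense(): the state, without advancing time (a new reading comes with each control period).
- optics.snapshot(name): name is "scene" or "top" or "wrist"; returns a dict with "frame" (400x640x3 uint8, blue, green, red), "mtx" (3x3 intrinsics, pixels), "rvec" (rotation vector, rad) and "tvec" (3), from world to camera coordinates, as OpenCV has them; the wrist camera has in their place "mount" (4x4, takes a point from camera to tool coordinates, whose origin is the TCP and whose axes are the tool frame's). Camera axes: x right, y down, z forward; pixel columns grow to the right and rows downward; lengths in m; the calibration is good to about 2 mm. A picture is of the moment at which its call begins: read the wrist's pose just before it. There is no depth.
- job.sign_off(): hands the job in, once; it reports no verdict.
Trained networks look in a picture, given as the dict that the camera call returned (one of the last four; its "shot" number tells which), for a name from the list of things; names that differ only in an ending like _2 or _b are one class to them, and where a whole thing is asked for, a point or a joint stands for the part that bears it (a point fixed in the world has none). Each returns a list of dicts, best first, with "score" (0 to 1); they miss things now and then, are a little off and sometimes report something else, mostly with a low value. They report only what shows in the picture. A call takes as long as a camera call. They do not tell look-alikes from the thing itself.
- optics.trace(picture, label): "mask" (400x640 bool, what is visible of it) and "uv" ([column, row] in pixels, amid what is visible of it).
The state is a dict: "time": time; "joints": joint angles; "dq": joint speeds; "tau": joint torques, N m; "eef_pos": TCP position; "orientation": TCP orientation; "wrist_force": force on the tool from outside, world axes, zero at the start; "moment": the same for the moment, N m; "grip_width": finger opening in m.
Only numpy, scipy, OpenCV 4.12 (cv2) and the standard library are available. Lean on these libraries where they do the work, as an engineer would, in place of code of your own. Each camera call takes 0.05 s, during which the arm holds its last target.

TASK

Using only pushes of the fingertips, line the blue-lidded sample box up with the loading lane of the bench scanner and slide it down the lane until it is fully home against the black end stop; neither the box nor the robot may touch the orange guide rails (they carry the light sensors), and the box stays flat on the deck, never picked up. When the box is home, press the green start button all the way down and let it come back up. Leave everything else on the desk and on the deck where it stands.

Things in the scene. Friction and masses are not known exactly. Their poses are not given: they have to be found in the camera images.
- deck: Fixed grey loading deck, level plate 12 mm thick (its top is the sliding floor). Origin: lane mouth, on the centre line, at the plate's underside. x: down the lane to the end stop (roughly world +y), y: left of that (robot's side), z up. Plate x -185 to 275, y -125 to 125 mm; open apron x < 0; lane x 0 to 160, y -59 to 59 mm. White scanner head x 180 to 275 mm, 102 mm above the desk
- box: Loose sample box, white with blue lid, 100 x 100 x 45 mm, 0.25 to 0.5 kg; origin under its centre, axes square to its sides. Starts on the apron, centre 85 to 115 mm before the mouth, up to 30 mm off the centre line, turned up to 0.3 rad from the deck's axes. Has 9 mm free each side when centred in the lane; home when its origin is at deck x = 110, y = 0 mm. A push of 1 to 4 N slides it
- rail_left: Orange guide rail on the robot's side of the lane, fixed, 160 long x 10 wide x 14 mm high, on the plate (its top 26 mm above the desk; the box's top is at 57 mm); origin at the mouth end, centre of its width, on the plate (deck x 0, y 64 mm); its inner face is at deck y 59 mm
- rail_right: The same orange rail on the other side of the lane (deck x = 0, y = -64 mm)
- stop_face (a point): Centre, at floor level, of the face of the black rubber end stop that the box comes up against (deck x = 160, y = 0, z = 12 mm); the fixed block is 118 wide, 30 mm high
- start_top (a point): Centre of the top of the green start button (26 mm across), in a small black housing on the deck by the left rail, robot's side; pressed straight down
- start (a joint): Travel of the start button: 0 up, 0.006 m fully down; a spring returns it; fully down takes 5 N
- vial: Bystander: amber glass vial, 24 mm across, 45 mm high, standing on the deck beyond the right rail; origin under its centre
- jar: Bystander: clear jar with blue cap, 28 mm across, 40 mm high, standing on the deck beyond the right rail; origin under its centre
- mug: Bystander: white mug with a handle, 80 mm across, 90 mm high; origin under its centre
- mouse: Bystander: blue computer mouse, 105 x 60 x 33 mm; origin under its centre
- caliper: Bystander: steel caliper lying flat, 220 mm long along its y; origin under the middle of its beam
- phone: Bystander: black phone lying flat, 150 x 73 x 9 mm; origin under its centre
- tray: Bystander: clear plastic tray, 130 x 100 x 30 mm, holding a few caps; origin under its centre
Things that resemble listed ones, but are neither listed nor needed, are in the scene too. Leave any pink or red look-alike of the box alone.

How it is judged:
On the way, in this order (a step that is already met when the one before it is completed fails the run):
1. the box, flat on the deck, is half-way into the lane between the rails (x of box in the frame of deck above 0 m and y of box in the frame of deck between -0.009 and 0.009 m and z of box in the frame of deck below 0.015 m).
2. the box is fully home: within 5 mm of the end stop (x of box in the frame of deck above 0.105 m and y of box in the frame of deck between -0.009 and 0.009 m and angle between the x axis of box and the x axis of deck, either way round below 0.12 rad and z of box in the frame of deck below 0.015 m and angle between box's own z axis and vertical below 0.06 rad), for 0.2 s.
3. the start button is pressed down (over 4 mm of its 6 mm) with the box home (all of step 2 and value of joint start above 0.004 m), for 0.05 s.
At the end, for the whole second after the job is handed in: The sample box lies flat and at rest in the lane with its front face within 5 mm of the end stop, within 9 mm of the centre line and 0.12 rad of straight; the start button has been pressed after that and is up again (all of step 2 and linear speed of box below 0.01 m/s and value of joint start below 0.0015 m); the robot touches nothing.
It fails at once if the box, the robot or anything else touches an orange guide rail (contact force between anything else and rail_left above 0.1 N or contact force between anything else and rail_right above 0.1 N).
It fails at once if the box is lifted (6 mm) or tipped (0.15 rad) off the deck (z of box in the frame of deck above 0.018 m or angle between box's own z axis and vertical above 0.15 rad).
It fails at once if the start button is pressed before the box is home (value of joint start above 0.003 m and x of box in the frame of deck below 0.104 m).
It fails at once if a bystander is moved more than 15 mm or tipped over (distance of any of vial, jar, mug, mouse, caliper, phone, tray from where it was at the start of the episode above 0.015 m or angle between any of vial, jar, mug, mouse, caliper, phone, tray's own z axis and vertical above 0.3 rad).
It also fails if it takes over 72 s, if anything falls off the work surface, if the arm or the gripper's body presses on something with over 40 N, if the wrist force passes 120 N, or if a joint passes its speed limit or range.

## Working session

There is one attempt and no reset: what is moved stays moved. The work goes in short steps, Python scripts to look and compute and a tool call to move; the robot and the scene stay as the last step left them, time stands still between calls to the robot, and variables do not carry over. Pictures are saved under pics/ and viewed, and the job is handed in when it is done.

Besides the shell and the picture viewer there is one more tool, called after "Request:" by a JSON object that holds its "op" and its "data". servo_tool: Moves the arm, as the interface text tells. Its arguments: {"type":"object","properties":{"rows":{"type":"array","items":{"type":"array","items":{"type":"array","items":{"type":"number"}}}}},"required":["rows"]}

```bash
mkdir -p pics; ls; cat > h.py <<'E'
import numpy as np, cv2
from scipy.spatial.transform import Rotation as R
from bench import sense, optics, job, robot
def cam(p):
    return p['mtx'], R.from_rotvec(np.ravel(p['rvec'])).as_matrix(), np.ravel(p['tvec'])
def toworld(p,uv,z):
    K,Rm,t=cam(p); uv=np.atleast_2d(uv).astype(float)
    d=np.c_[uv,np.ones(len(uv))]@np.linalg.inv(K).T@Rm; c=-Rm.T@t
    return c+d*((z-c[2])/d[:,2])[:,None]
def proj(p,X):
    return cv2.projectPoints(np.atleast_2d(X).astype(float),np.array(p['rvec'],float),np.array(p['tvec'],float),p['mtx'],None)[0][:,0]
E
python3 - <<'E'
from h import *
s=sense(); print({k:np.round(v,3) for k,v in s.items()})
for n in ['scene','top','wrist']:
    p=optics.snapshot(n); cv2.imwrite(f'pics/{n}0.png',p['frame'])
    print(n,{k:np.round(v,3).tolist() for k,v in p.items() if k!='frame'})
E
```

```text
pics
{'time': np.float64(0.0), 'joints': array([-1.333,  0.092,  1.232,  0.   ,  1.82 , -0.057]), 'dq': array([ 0.002, -0.   ,  0.001,  0.   , -0.002,  0.002]), 'tau': array([ 1.0000e-03, -4.4645e+01, -4.0645e+01,  7.0000e-02,  2.9000e-02,
       -0.0000e+00]), 'eef_pos': array([ 0.174, -0.574,  0.19 ]), 'orientation': array([-0.699, -0.104,  0.699, -0.103]), 'wrist_force': array([-0.179, -0.176, -0.255]), 'moment': array([-0.03 , -0.006, -0.019]), 'grip_width': np.float64(0.088)}
scene {'mtx': [[490.749, 0.0, 322.209], [0.0, 490.749, 203.606], [0.0, 0.0, 1.0]], 'rvec': [1.733, 1.772, -0.741], 'tvec': [-0.001, -0.332, 1.892], 'shot': 1}
top {'mtx': [[435.113, 0.0, 320.535], [0.0, 435.113, 198.805], [0.0, 0.0, 1.0]], 'rvec': [2.142, -2.154, 0.151], 'tvec': [0.02, 0.527, 1.368], 'shot': 2}
wrist {'mtx': [[345.27, 0.0, 320.603], [0.0, 345.27, 197.695], [0.0, 0.0, 1.0]], 'mount': [[-0.002, -0.289, 0.957, -0.194], [1.0, -0.0, 0.001, -0.0], [0.0, 0.957, 0.289, -0.079], [0.0, 0.0, 0.0, 1.0]], 'shot': 3}
```

View pics/scene0.png

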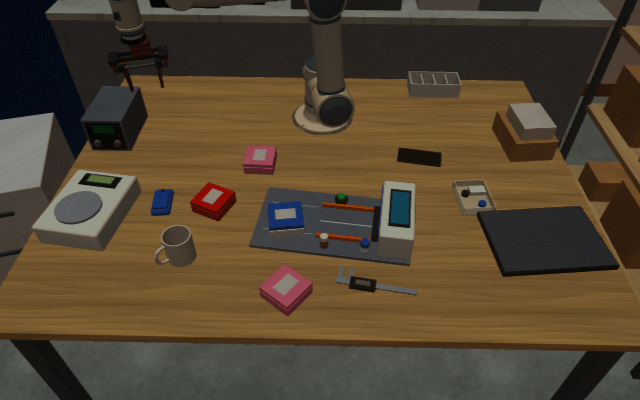

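View pics/top0.png

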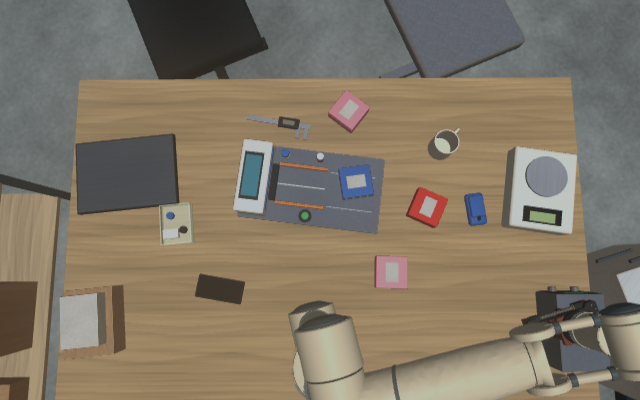

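View pics/wrist0.png

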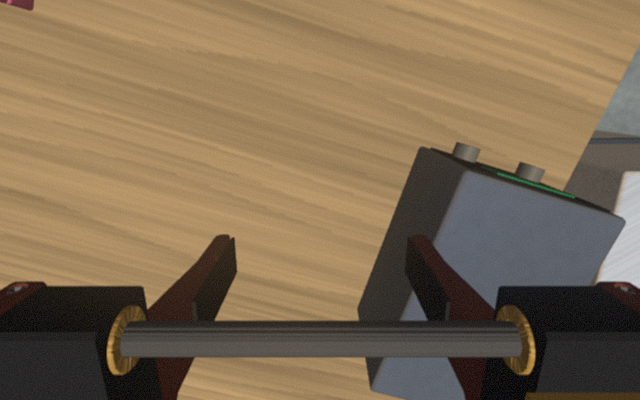

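```bash
python3 - <<'E'
from h import *
for n in ['top','scene']:
    p=optics.snapshot(n)
    big=cv2.resize(p['frame'],None,fx=4,fy=4,interpolation=cv2.INTER_CUBIC)
    np.save(f'pics/{n}.npy',p,allow_pickle=True)
    for l in ['deck','box','rail_left','rail_right','start_top','vial','jar','mouse','mug','caliper']:
        for r in optics.trace(p,l)[:3]:
            m=r['mask']; print(n,l,round(r['score'],2),np.round(r['uv'],1),m.sum(), np.round(toworld(p,r['uv'],{'box':.057}.get(l,.02))[0],3))
            if l in('deck','box','rail_left','rail_right'):
                c,_=cv2.findContours(cv2.resize(m.astype(np.uint8),None,fx=4,fy=4,interpolation=0),0,1); cv2.drawContours(big,c,-1,(0,255,255),1)
    if n=='top': cv2.imwrite('pics/topbig.png',big[520:980,900:1580])
    else: cv2.imwrite('pics/scenebig.png',big[720:1060,980:1700])
E
```

```text
top deck 0.92 [298.5 191. ] 9888 [0.556 0.089 0.02 ]
top deck 0.54 [443.8 146.3] 715 [ 0.704 -0.394  0.02 ]
top box 0.95 [422.6 207.4] 1011 [ 0.495 -0.307  0.057]
top box 0.94 [348.9 108.4] 996 [ 0.823 -0.078  0.057]
top box 0.9 [392.1 272.5] 1057 [ 0.292 -0.204  0.057]
top rail_left 0.72 [297.  202.9] 165 [0.517 0.094 0.02 ]
top rail_right 0.76 [303.  165.1] 165 [0.643 0.074 0.02 ]
top start_top 0.71 [284.4 121.7] 528 [0.792 0.137 0.02 ]
top start_top 0.59 [304.9 209.6] 52 [0.494 0.068 0.02 ]
top vial 0.63 [319.8 158.2] 62 [0.666 0.019 0.02 ]
top jar 0.7 [320.3 159.3] 57 [0.662 0.017 0.02 ]
top mouse 0.79 [475.7 209.6] 589 [ 0.491 -0.488  0.02 ]
top mug 0.91 [444.3 144.5] 734 [ 0.71  -0.396  0.02 ]
top caliper 0.66 [284.8 121.7] 454 [0.792 0.135 0.02 ]
scene deck 0.58 [348.4 224.3] 8911 [0.582 0.091 0.02 ]
scene deck 0.28 [364.8 287.8] 723 [0.811 0.13  0.02 ]
scene box 0.86 [261.2 161. ] 879 [ 0.338 -0.193  0.057]
scene box 0.77 [212.3 204.4] 1194 [ 0.545 -0.316  0.057]
scene box 0.72 [286.1 288.2] 1635 [ 0.844 -0.074  0.057]
scene rail_left 0.64 [323.  239.2] 136 [0.643 0.016 0.02 ]
scene rail_left 0.6 [350.3 206.2] 289 [0.505 0.098 0.02 ]
scene rail_right 0.59 [342.8 236.8] 216 [0.632 0.074 0.02 ]
scene rail_right 0.42 [351.9 220.7] 9139 [0.567 0.102 0.02 ]
scene rail_right 0.17 [367.8 288.4] 776 [0.813 0.138 0.02 ]
scene start_top 0.59 [342.1 196.2] 46 [0.46  0.073 0.02 ]
scene start_top 0.29 [346.8 206.1] 209 [0.505 0.087 0.02 ]
scene vial 0.64 [326.  240.9] 127 [0.649 0.025 0.02 ]
scene vial 0.35 [176.5 251.6] 1213 [ 0.7   -0.395  0.02 ]
scene jar 0.72 [366.4 247.3] 142 [0.67  0.141 0.02 ]
scene mouse 0.64 [161.6 202.3] 490 [ 0.503 -0.487  0.02 ]
scene mug 0.67 [175.6 249.3] 1289 [ 0.691 -0.399  0.02 ]
scene mug 0.36 [346.9 223.4] 9153 [0.578 0.087 0.02 ]
scene caliper 0.64 [365. 286.] 773 [0.805 0.131 0.02 ]
scene caliper 0.19 [342.5 197.6] 52 [0.467 0.074 0.02 ]
```

View pics/topbig.png

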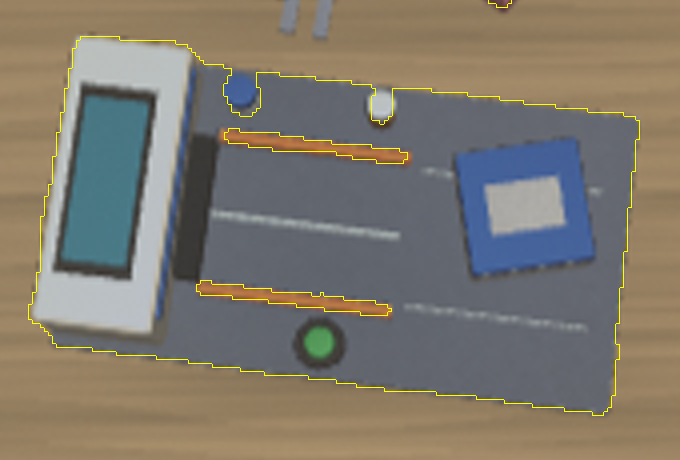

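View pics/scenebig.png

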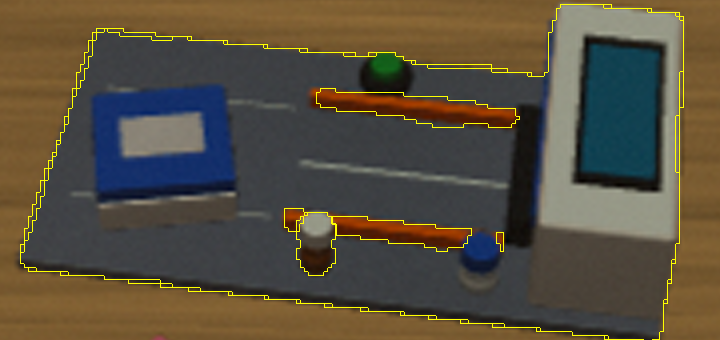

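```bash
cat >> h.py <<'E'
from scipy.optimize import least_squares
def colmask(f,kind):
    h=cv2.cvtColor(f,cv2.COLOR_BGR2HSV).astype(int); H,S,V=h[...,0],h[...,1],h[...,2]
    if kind=='orange': return (H>5)&(H<16)&(S>190)&(V>90)
    if kind=='blue': return (H>105)&(H<125)&(S>150)&(V>60)
    if kind=='green': return (H>45)&(H<80)&(S>120)&(V>50)
def blobs(m,amin=20):
    n,l,st,ce=cv2.connectedComponentsWithStats(m.astype(np.uint8))
    return [(st[i,4],ce[i],l==i) for i in range(1,n) if st[i,4]>=amin]
def T2(pose,q):
    x,y,a=pose; c,s=np.cos(a),np.sin(a); q=np.atleast_2d(q)
    return np.c_[x+c*q[:,0]-s*q[:,1], y+s*q[:,0]+c*q[:,1]]
def inv2(pose,w):
    x,y,a=pose; c,s=np.cos(a),np.sin(a); w=np.atleast_2d(w)-[x,y]
    return np.c_[c*w[:,0]+s*w[:,1], -s*w[:,0]+c*w[:,1]]
E
python3 - <<'E'
from h import *
for n in ['top','scene']:
    p=np.load(f'pics/{n}.npy',allow_pickle=True).item()
    for k in ['orange','blue','green']:
        for a,c,m in blobs(colmask(p['frame'],k)):
            z={'orange':.026,'blue':.057,'green':.03}[k]
            X=toworld(p,c,z)[0]
            if abs(X[0]-.57)>.15 or abs(X[1]-.05)>.25: continue
            ys,xs=np.nonzero(m); W=toworld(p,np.c_[xs,ys],z)[:,:2]
            r=cv2.minAreaRect((W*1000).astype(np.float32))
            cv=np.cov(W.T);ev,V=np.linalg.eigh(cv)
            print(n,k,a,np.round(X,4),np.round(r[0],1),np.round(r[1],1),round(r[2],2),'pca deg',np.degrees(np.arctan2(V[1,1],V[0,1])).round(2))
E
```

```text
scene orange 130 [0.508  0.0911 0.026 ] [508.6  90.2] [155.4  12.6] 82.39 pca deg 82.63
scene orange 94 [0.6358 0.0789 0.026 ] [636.7  78. ] [96.1 12.4] 82.9 pca deg 82.95
scene blue 594 [ 0.5825 -0.0961  0.057 ] [579.3 -96.3] [100.1  98.7] 8.09 pca deg -170.42
scene blue 47 [0.6809 0.1324 0.057 ] [679.5 132.3] [19.5 22.7] 87.91 pca deg 174.43
scene green 38 [0.4686 0.0701 0.03  ] [467.9  70.9] [22.8 22.2] 1.49 pca deg 166.17
```

```bash
python3 - <<'E'
from h import *
p=np.load('pics/top.npy',allow_pickle=True).item()
h=cv2.cvtColor(p['frame'],cv2.COLOR_BGR2HSV)
for u,v in [(297,203),(305,166),(345,172),(350,192),(305,210),(250,260)]: print(u,v,h[v,u])
print(np.round(proj(p,[[.508,.091,.026],[.58,-.096,.057]]),1))
E
```

```text
297 203 [ 10 124 162]
305 166 [ 13 159 181]
345 172 [110 139 152]
350 192 [110 141 156]
305 210 [15 16 64]
250 260 [ 18  92 161]
[[297.8 205.3]
 [355.7 181.4]]
```

```bash
sed -i "s/'orange': return .*/'orange': return (H>5)\&(H<16)\&(S>112)\&(V>90)/; s/'blue': return .*/'blue': return (H>103)\&(H<125)\&(S>95)\&(V>60)/; s/'green': return .*/'green': return (H>45)\&(H<80)\&(S>90)\&(V>50)/" h.py
cat >> h.py <<'E'
def report(n,p,zs={'orange':.026,'blue':.057,'green':.03}):
    for k in ['orange','blue','green']:
        for a,c,m in blobs(colmask(p['frame'],k)):
            z=zs[k]
            X=toworld(p,c,z)[0]
            if abs(X[0]-.57)>.15 or abs(X[1]-.05)>.25: continue
            ys,xs=np.nonzero(m); W=toworld(p,np.c_[xs,ys],z)[:,:2]
            r=cv2.minAreaRect((W*1000).astype(np.float32))
            cv=np.cov(W.T);ev,V=np.linalg.eigh(cv)
            print(n,k,a,np.round(X,4),np.round(r[0],1),np.round(r[1],1),round(r[2],2),'pca deg',np.degrees(np.arctan2(V[1,1],V[0,1])).round(2))
E
python3 - <<'E'
from h import *
for n in ['top','scene']: report(n,np.load(f'pics/{n}.npy',allow_pickle=True).item())
s=sense(); print(R.from_quat(s['orientation']).as_matrix().round(3))
E
```

```text
top orange 154 [0.6369 0.0724 0.026 ] [637.   72.7] [157.1  10.4] 82.4 pca deg 82.56
top orange 146 [0.5106 0.0898 0.026 ] [510.5  90.4] [157.9   9.7] 82.49 pca deg 82.66
top blue 52 [0.6763 0.1327 0.057 ] [676.3 132.7] [23.3 22.7] 0.28 pca deg -167.27
top blue 685 [ 0.5805 -0.0959  0.057 ] [581.2 -96.1] [98.8 98.7] 7.87 pca deg -170.75
top blue 31 [0.5408 0.1904 0.057 ] [541.  190.4] [ 2.7 97.5] 82.63 pca deg 172.59
top green 42 [0.4756 0.0696 0.03  ] [475.7  69.1] [20.7 20.6] 44.73 pca deg 85.62
scene orange 134 [0.5078 0.0904 0.026 ] [508.3  89. ] [157.8  13. ] 82.44 pca deg 82.64
scene orange 101 [0.6355 0.078  0.026 ] [636.4  77.5] [102.   12.8] 82.9 pca deg 83.17
scene blue 640 [ 0.5813 -0.0962  0.057 ] [578.7 -96.4] [101.1 100.3] 7.84 pca deg -168.79
scene blue 50 [0.681  0.1332 0.057 ] [679.3 133.5] [22.2 22.7] 1.43 pca deg 66.29
scene green 38 [0.4686 0.0701 0.03  ] [467.9  70.9] [22.8 22.2] 1.49 pca deg 166.17
[[-0.     0.291 -0.957]
 [ 0.    -0.957 -0.291]
 [-1.    -0.     0.   ]]
```

```bash
cat >> h.py <<'E'
DECK=(0.5634,0.0020,np.radians(82.5))
def goto(dx,dy,z,yawdeg):
    """target in deck mm, z mm world, tool-y world yaw deg -> offsets"""
    s=sense(); Rm=R.from_quat(s['orientation']).as_matrix()
    w=np.r_[T2(DECK,[dx/1000,dy/1000])[0],z/1000]
    d=Rm.T@(w-s['eef_pos'])*1000
    a=np.radians(yawdeg); y=np.array([np.cos(a),np.sin(a),0]); x=np.array([0,0,-1.]); Rt=np.c_[x,y,np.cross(x,y)]
    print('t',round(float(s['time']),2),'world',np.round(w,3),'offset mm',np.round(d,1),'rotvec',np.round(R.from_matrix(Rm.T@Rt).as_rotvec(),4))
    q=inv2(DECK,s['eef_pos'][:2])[0]*1000
    print('now deck',np.round(q,1),'z',np.round(s['eef_pos'][2]*1000,1),'F',np.round(s['wrist_force'],2),'w',round(float(s['grip_width']),4))
E
python3 - <<'E'
from h import *
goto(-95,-132,150,-97.5)
P={n:np.load(f'pics/{n}.npy',allow_pickle=True).item() for n in['top','scene']}
pts=[]
for n in P:
    b=max([b for b in blobs(colmask(P[n]['frame'],'green')) if abs(toworld(P[n],b[1],.03)[0][1]-.07)<.05],key=lambda b:b[0]); pts.append(b[1])
M=[P[n]['mtx']@np.c_[cam(P[n])[1],cam(P[n])[2]] for n in P]
X=cv2.triangulatePoints(M[0],M[1],np.array(pts[0]),np.array(pts[1])).ravel();X=X[:3]/X[3];print(X,inv2(DECK,X[:2])*1000)
print(inv2(DECK,[.5812,-.0961])*1000)
E
```

```text
t 1.25 world [ 0.682 -0.109  0.15 ] offset mm [  40.9 -297.2 -620.7] rotvec [0.4257 0.     0.    ]
now deck [-622.   310.5] z 190.9 F [0.28 0.28 0.26] w 0.0877
[0.47501176 0.06962528 0.03608046] [[55.50975951 96.45893934]]
[[-94.93737468 -30.45233799]]
```

Request:
{"op": "servo_tool", "data": {"rows": [[[0.05,0,0,0,-18,-39,65],[0.1,0,0,0,-37,-78,65],[0.16,0,0,0,-56,-117,65],[0.21,0,0,0,-75,-156,65],[0.27,0,0,0,-94,-195,65],[0.32,0,0,0,-112,-234,65],[0.38,0,0,0,-131,-273,65],[0.4257,0,0,0,-149,-311,65]]]}}

```text
time: 2.05
eef_pos: [0.4298, -0.3397, 0.1911]
orientation: [0.706, -0.047, -0.705, -0.047]
wrist_force: [1.5, -0.9, -0.4]
grip_width: 0.0569
```

```bash
python3 - <<'E'
from h import *
goto(-95,-132,150,-97.5)
E
```

```text
t 2.05 world [ 0.682 -0.109  0.15 ] offset mm [  41.2 -261.7 -219.3] rotvec [-0.0022 -0.0004 -0.0003]
now deck [-356.3   87.9] z 191.1 F [ 1.47 -0.9  -0.35] w 0.0569
```

Request:
{"op": "servo_tool", "data": {"rows": [[[0,0,0,0,-35,-29,65],[0,0,0,0,-73,-61,65],[0,0,0,0,-111,-93,65],[0,0,0,0,-149,-125,65],[0,0,0,0,-187,-157,65],[0,0,0,0,-225,-189,65],[0,0,0,20,-262,-219,65],[0,0,0,41,-262,-219,65]]]}}

```text
time: 2.85
eef_pos: [0.6831, -0.1051, 0.1482]
orientation: [0.706, -0.044, -0.706, -0.045]
wrist_force: [-0.0, -1.4, -0.1]
grip_width: 0.0574
```

```bash
python3 - <<'E'
from h import *
goto(-95,-132,26,-97.5)
p=optics.snapshot('wrist'); cv2.imwrite('pics/w1.png',p['frame'])
E
```

```text
t 2.85 world [ 0.682 -0.109  0.026] offset mm [122.2   4.7   0.7] rotvec [ 0.0058 -0.0005  0.0018]
now deck [ -90.5 -132.7] z 148.2 F [-0.05 -1.43 -0.12] w 0.0574
```

View pics/w1.png

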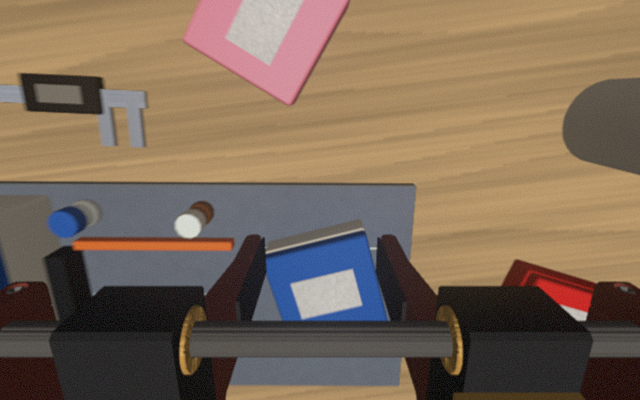

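Request:
{"op": "servo_tool", "data": {"rows": [[[0,0,0,25,0,0,65],[0,0,0,55,0,0,65],[0,0,0,85,0,0,65],[0,0,0,110,0,0,65],[0,0,0,122,0,0,65],[0,0,0,122,0,0,65],[0,0,0,122,0,0,65],[0,0,0,122,0,0,65]]]}}

```text
time: 3.7
eef_pos: [0.6811, -0.1104, 0.0305]
orientation: [0.707, -0.046, -0.704, -0.046]
wrist_force: [-1.2, -0.0, -0.3]
grip_width: 0.0571
```

```bash
python3 - <<'E'
from h import *
goto(-95,-60,26,-97.5)
for n in ['wrist','scene']:
    p=optics.snapshot(n); cv2.imwrite(f'pics/{n}2.png',p['frame'] if n=='wrist' else cv2.resize(p['frame'][150:280,220:440],None,fx=3.5,fy=3.5))
report('scene',p)
E
```

```text
t 3.7 world [ 0.61  -0.1    0.026] offset mm [ 4.3 -1.1 71.4] rotvec [-0.0002 -0.0036 -0.0003]
now deck [ -96.1 -131.4] z 30.5 F [-1.22 -0.03 -0.3 ] w 0.0571
scene orange 143 [0.508  0.0903 0.026 ] [508.5  89. ] [157.8  13.6] 82.44 pca deg 82.71
scene orange 105 [0.6356 0.0777 0.026 ] [636.5  78.9] [104.9  13.1] 82.66 pca deg 83.1
scene blue 21 [ 0.5934 -0.1354  0.057 ] [ 595.2 -136.1] [12.1 18. ] 1.47 pca deg 78.11
scene blue 76 [ 0.6232 -0.1207  0.057 ] [ 622.7 -117.8] [19.7 43.8] 1.45 pca deg 89.76
scene blue 50 [0.681  0.1332 0.057 ] [679.3 133.5] [22.2 22.7] 1.43 pca deg 66.29
scene green 38 [0.4686 0.0701 0.03  ] [467.9  70.9] [22.8 22.2] 1.49 pca deg 166.17
```

View pics/wrist2.png

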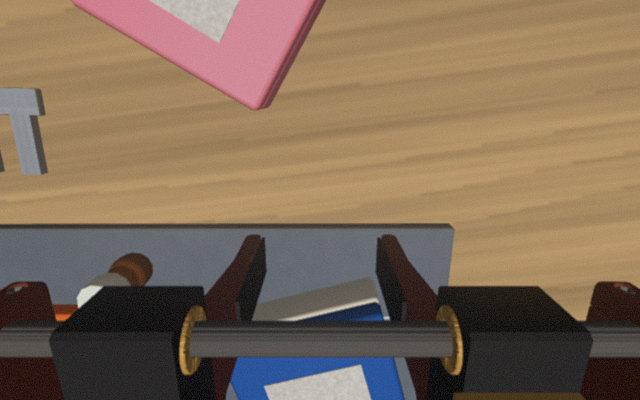

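View pics/scene2.png

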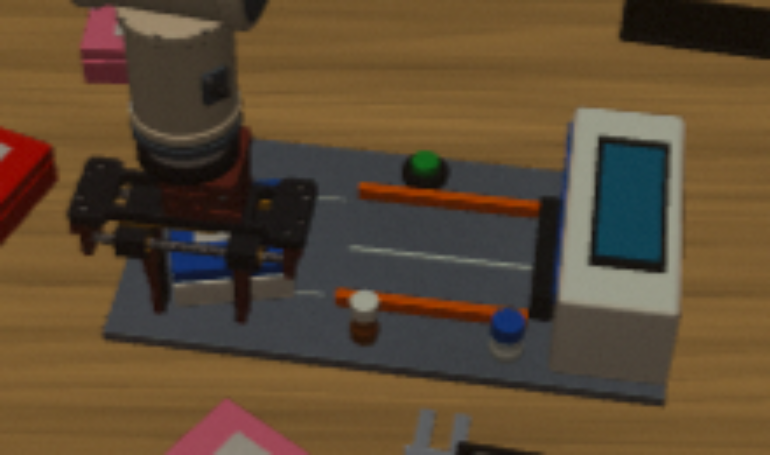

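Request:
{"op": "servo_tool", "data": {"rows": [[[0,0,0,0,0,8,65],[0,0,0,0,0,16,65],[0,0,0,0,0,23,65],[0,0,0,0,0,29,65],[0,0,0,0,0,35,65],[0,0,0,0,0,40,65],[0,0,0,0,0,45,65],[0,0,0,0,0,50,65]]]}}

```text
time: 4.6
eef_pos: [0.63, -0.1035, 0.028]
orientation: [0.706, -0.046, -0.706, -0.046]
wrist_force: [-0.2, 0.3, 0.6]
grip_width: 0.0571
```

```bash
python3 - <<'E'
from h import *
goto(-95,-60,26,-97.5)
for n in ['wrist','scene']:
    p=optics.snapshot(n); cv2.imwrite(f'pics/{n}3.png',p['frame'] if n=='wrist' else cv2.resize(p['frame'][150:280,220:440],None,fx=3.5,fy=3.5))
E
```

```text
t 4.6 world [ 0.61  -0.1    0.026] offset mm [ 2.  -0.9 19.8] rotvec [-0.0001 -0.0001  0.    ]
now deck [-95.9 -79.8] z 28.0 F [-0.18  0.25  0.57] w 0.0571
```

View pics/wrist3.png

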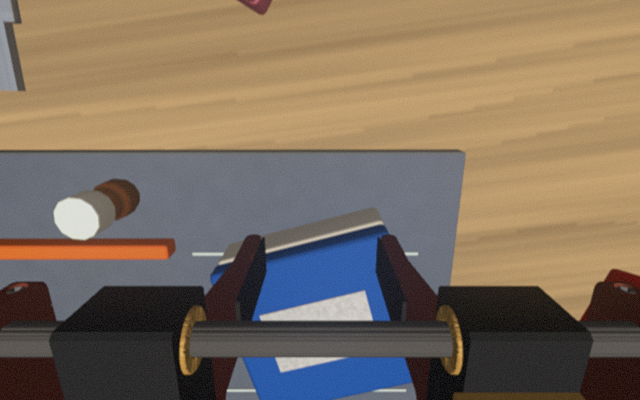

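View pics/scene3.png

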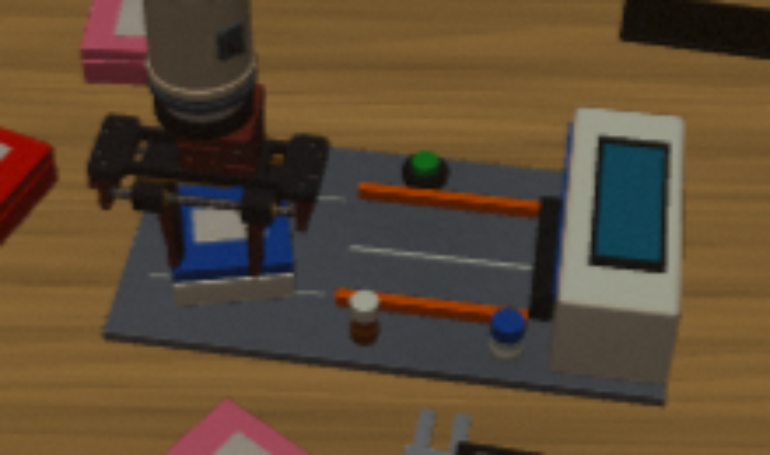

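```bash
python3 - <<'E'
from h import *
p=optics.snapshot('scene'); s=sense(); Rm=R.from_quat(s['orientation']).as_matrix(); e=s['eef_pos']
for y in(-.035,.035):
  for dz in (0,.03):
    X=e+Rm@[0,y,0]+[0,0,dz]; u=proj(p,X)[0]; print(y,dz,u.round(1),((u-[220,150])*3.5).round())
cs=T2((.5812,-.0961,np.radians(97.87)),[[.05,.05],[.05,-.05],[-.05,-.05],[-.05,.05]])
for z in(.012,.057):print(((proj(p,np.c_[cs,np.full(4,z)])-[220,150])*3.5).round())
t=optics.snapshot('top');cv2.imwrite('pics/top4.png',cv2.resize(t['frame'][120:260,220:420],None,fx=4,fy=4))
E
```

```text
-0.035 0 [293.6 234.7] [258. 297.]
-0.035 0.03 [293.2 227.7] [256. 272.]
0.035 0 [269.9 231.9] [175. 287.]
0.035 0.03 [269.2 224.9] [172. 262.]
[[283. 216.]
 [294. 300.]
 [174. 310.]
 [169. 225.]]
[[282. 179.]
 [293. 264.]
 [170. 274.]
 [165. 188.]]
```

View pics/top4.png

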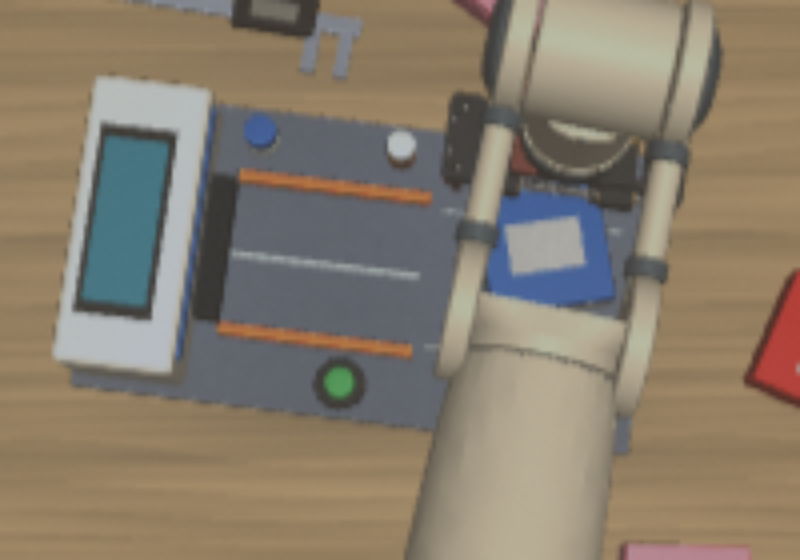

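```bash
python3 - <<'E'
from h import *
p=optics.snapshot('scene')
cv2.imwrite('pics/s5.png',cv2.resize(p['frame'][180:250,240:320],None,fx=8,fy=8,interpolation=cv2.INTER_CUBIC))
print(proj(p,[[.681+.0,-.1104,.0305]]), sense()['time'])
e=np.array([.6811,-.1104,.0305])
for y in(-.035,.035):
    print(((proj(p,e+np.array([-.13*y,-.99*y,0]))-[220,150])*3.5).round())
w=optics.snapshot('wrist');s=sense();M=w['mount']
for z in (0,-.01,.01):
  for y in (.0285,.042):
    for x in (0,-.03):
      c=np.linalg.inv(M)@[x,y,z,1]; u=w['mtx']@c[:3]; print(x,y,z,(u[:2]/u[2]).round(1))
E
```

```text
[[277.79057535 246.04182966]] 4.85
[[245. 341.]]
[[160. 331.]]
0 0.0285 0 [367.2 230.2]
-0.03 0.0285 0 [374.8 252. ]
0 0.042 0 [389.6 230.2]
-0.03 0.042 0 [400.7 252. ]
0 0.0285 -0.01 [367.9 214.6]
-0.03 0.0285 -0.01 [375.6 234.2]
0 0.042 -0.01 [390.5 214.5]
-0.03 0.042 -0.01 [402.  234.1]
0 0.0285 0.01 [366.6 245.4]
-0.03 0.0285 0.01 [373.9 269.2]
0 0.042 0.01 [388.6 245.4]
-0.03 0.042 0.01 [399.4 269.2]
```

View pics/s5.png

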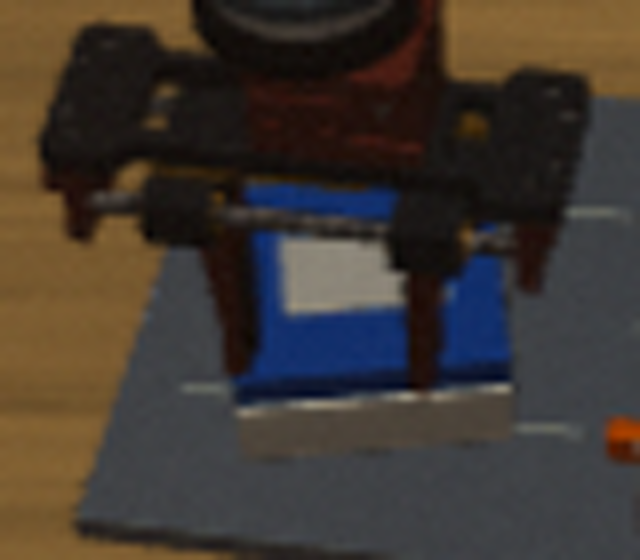

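```bash
python3 - <<'E'
from h import *
s=sense();w=optics.snapshot('wrist');M=np.array(w['mount']);Rm=R.from_quat(s['orientation']).as_matrix();e=s['eef_pos']
def wp(X):
    X=np.atleast_2d(X); c=((X-e)@Rm - M[:3,3])@M[:3,:3]; u=c@w['mtx'].T; return u[:,:2]/u[:,2:]
f=cv2.resize(w['frame'],None,fx=1,fy=1).copy()
cs=T2((.5812,-.0961,np.radians(97.87)),[[.05,.05],[.05,-.05],[-.05,-.05],[-.05,.05]])
for z,col in((.012,(0,255,255)),(.057,(0,255,0))):
    u=wp(np.c_[cs,np.full(4,z)]);print(z,u.round(1).tolist()); cv2.polylines(f,[u.astype(int)],True,col,1)
d=T2(DECK,[[0,-.059],[0,-.069],[-.185,-.125],[-.185,.125]])
u=wp(np.c_[d,[.026,.026,.012,.012]]);print(u.round(1))
for a in u: cv2.circle(f,tuple(int(v) for v in a),3,(255,0,255),1)
cv2.imwrite('pics/w5.png',f)
E
```

```text
0.012 [[271.7, 362.0], [225.5, 242.2], [373.3, 203.9], [404.3, 331.6]]
0.057 [[261.8, 416.3], [203.5, 276.7], [386.3, 230.6], [422.0, 381.6]]
[[167.  260.8]
 [165.  246.2]
 [465.9 152.2]
 [428.9 456. ]]
```

View pics/w5.png

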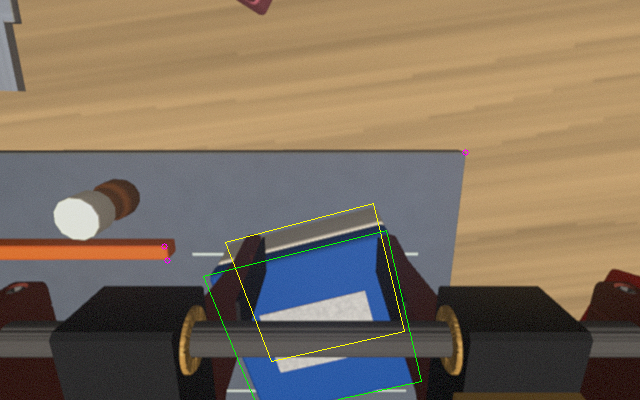

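Request:
{"op": "servo_tool", "data": {"rows": [[[0,0,0,0,0,-10,65],[0,0,0,0,0,-22,65],[0,0,0,0,0,-34,65],[0,0,0,0,0,-46,65],[0,0,0,3,0,-50,65],[0,0,0,6,0,-50,65],[0,0,0,6,0,-50,65],[0,0,0,6,0,-50,65]]]}}

```text
time: 5.75
eef_pos: [0.6794, -0.1099, 0.0216]
orientation: [-0.705, 0.046, 0.706, 0.046]
wrist_force: [-0.3, -0.6, 0.7]
grip_width: 0.057
```

```bash
python3 - <<'E'
from h import *
print([a for a in dir(robot) if a[0]!='_'], robot.grip_point_offset)
goto(-95,-60,26,-97.5)
s=sense()
p=optics.snapshot('scene')
cv2.imwrite('pics/s6.png',cv2.resize(p['frame'][180:260,240:340],None,fx=8,fy=8,interpolation=cv2.INTER_CUBIC))
Rm=R.from_quat(s['orientation']).as_matrix()
for y in (-.0285,-.042,.0285,.042): print([((proj(p,s['eef_pos']+Rm@[x,y,0])[0]-[240,180])*8).round() for x in (0,-.02,-.03)])
w=optics.snapshot('wrist'); cv2.imwrite('pics/w6.png',w['frame'])
E
```

```text
['MotionError', 'grip_point_offset'] 0.0187
t 5.75 world [ 0.61  -0.1    0.026] offset mm [-4.3 -0.8 69.6] rotvec [-0.      0.0007  0.    ]
now deck [ -95.8 -129.6] z 21.6 F [-0.29 -0.56  0.74] w 0.057
[array([384., 551.]), array([382., 514.]), array([381., 495.])]
[array([422., 555.]), array([420., 518.]), array([419., 499.])]
[array([227., 532.]), array([223., 495.]), array([221., 476.])]
[array([190., 527.]), array([185., 490.]), array([183., 471.])]
```

View pics/s6.png

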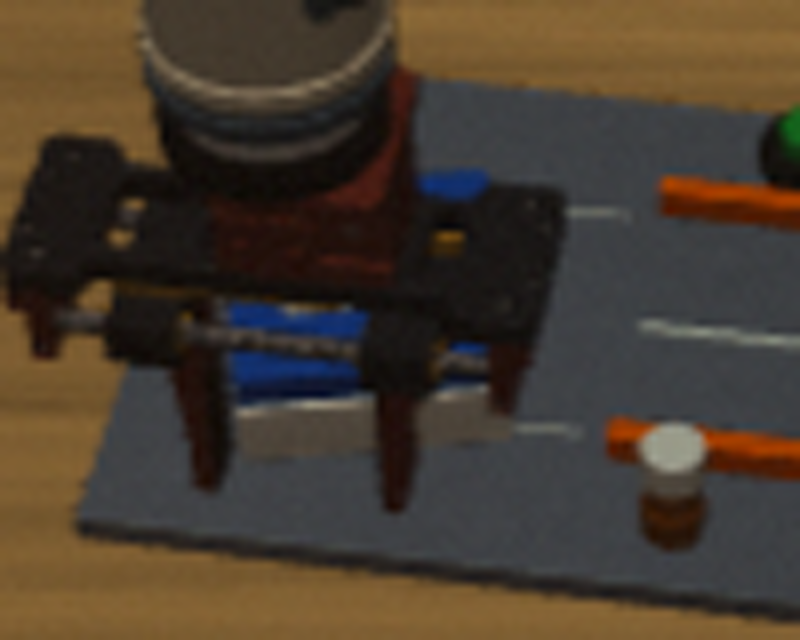

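View pics/w6.png

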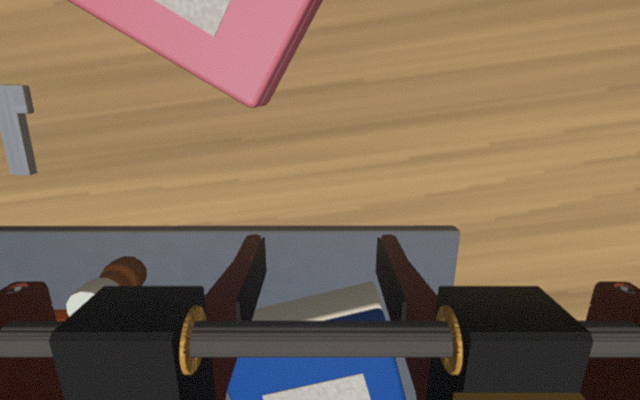

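Request:
{"op": "servo_tool", "data": {"rows": [[[0,0,0,0,0,6,65],[0,0,0,0,0,11,65],[0,0,0,2,0,11,65],[0,0,0,4,0,11,65],[0,0,0,6,0,11,65],[0,0,0,8,0,11,65],[0,0,0,10,0,11,65],[0,0,0,11,0,11,65]]]}}

```text
time: 6.65
eef_pos: [0.6689, -0.1086, 0.0105]
orientation: [-0.705, 0.046, 0.706, 0.046]
wrist_force: [-0.8, -1.3, -0.1]
grip_width: 0.0572
```

```bash
python3 - <<'E'
from h import *
goto(-95,-60,26,-97.5)
E
```

```text
t 6.65 world [ 0.61  -0.1    0.026] offset mm [-15.5  -0.8  59.1] rotvec [-0.      0.0005  0.0001]
now deck [ -95.8 -119.1] z 10.5 F [-0.83 -1.27 -0.09] w 0.0572
```

Request:
{"op": "servo_tool", "data": {"rows": [[[0,0,0,2,0,0,65],[0,0,0,3,0,0,65],[0,0,0,4,0,0,65],[0,0,0,5,0,0,65],[0,0,0,6,0,0,65],[0,0,0,7,0,0,65],[0,0,0,8,0,0,65],[0,0,0,8,0,0,65]]]}}

```text
time: 7.45
eef_pos: [0.6689, -0.1086, 0.0027]
orientation: [-0.705, 0.046, 0.706, 0.046]
wrist_force: [-0.3, 0.8, 0.1]
grip_width: 0.0574
```

```bash
python3 - <<'E'
from h import *
goto(-95,-60,26,-97.5)
w=optics.snapshot('wrist'); cv2.imwrite('pics/w7.png',w['frame'])
p=optics.snapshot('scene')
cv2.imwrite('pics/s7.png',cv2.resize(p['frame'][180:260,240:340],None,fx=8,fy=8,interpolation=cv2.INTER_CUBIC))
E
```

```text
t 7.45 world [ 0.61  -0.1    0.026] offset mm [-23.3  -0.8  59.1] rotvec [0.     0.0003 0.    ]
now deck [ -95.8 -119.1] z 2.7 F [-0.31  0.81  0.1 ] w 0.0574
```

View pics/s7.png

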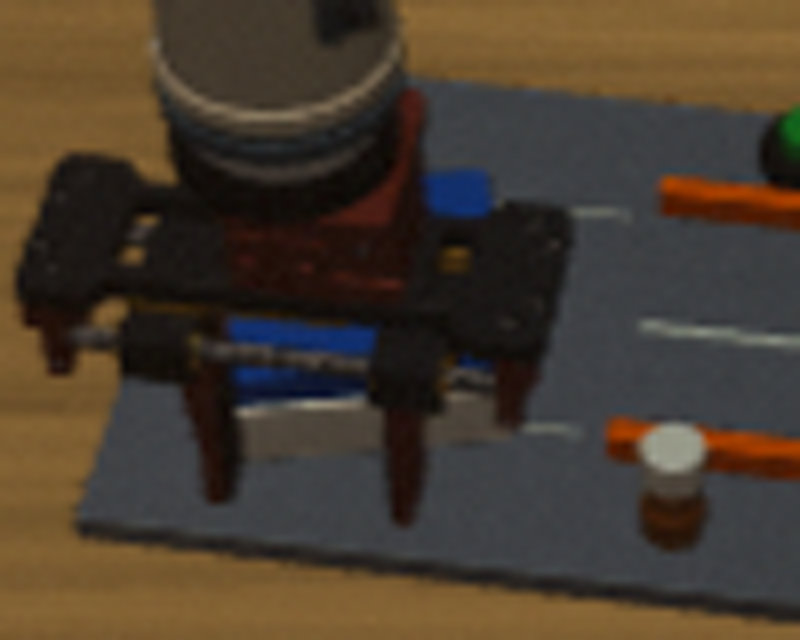

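View pics/w7.png

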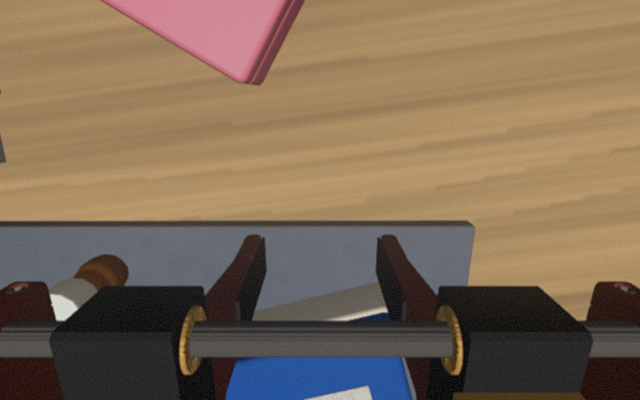

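```bash
python3 - <<'E'
from h import *
s=sense(); e=s['eef_pos'];Rm=R.from_quat(s['orientation']).as_matrix()
p=optics.snapshot('scene')
for y in (-.08,-.035,.035,.08):
    print(y,[(x,((proj(p,e+Rm@[x,y,0])[0]-[240,180])*8).round().tolist()) for x in (0,-.02,-.03,-.04,-.08)])
E
```

```text
-0.08 [(0, [534.0, 580.0]), (-0.02, [533.0, 543.0]), (-0.03, [532.0, 525.0]), (-0.04, [532.0, 506.0]), (-0.08, [530.0, 429.0])]
-0.035 [(0, [410.0, 565.0]), (-0.02, [408.0, 528.0]), (-0.03, [407.0, 510.0]), (-0.04, [406.0, 491.0]), (-0.08, [401.0, 414.0])]
0.035 [(0, [220.0, 542.0]), (-0.02, [215.0, 505.0]), (-0.03, [213.0, 487.0]), (-0.04, [211.0, 468.0]), (-0.08, [203.0, 391.0])]
0.08 [(0, [98.0, 527.0]), (-0.02, [93.0, 491.0]), (-0.03, [90.0, 472.0]), (-0.04, [87.0, 453.0]), (-0.08, [76.0, 376.0])]
```

Request:
{"op": "servo_tool", "data": {"rows": [[[0,0,0,0,0,6,65],[0,0,0,0,0,12,65],[0,0,0,0,0,17,65],[0,0,0,0,0,22,65],[0,0,0,0,0,26,65],[0,0,0,0,0,30,65],[0,0,0,0,0,34,65],[0,0,0,0,0,38,65]]]}}

```text
time: 8.4
eef_pos: [0.6312, -0.1036, 0.003]
orientation: [0.706, -0.046, -0.705, -0.046]
wrist_force: [0.9, -1.1, -1.5]
grip_width: 0.057
```

```bash
cat >> h.py <<'E'
def wproj(w,s,X):
    M=np.array(w['mount']);Rm=R.from_quat(s['orientation']).as_matrix();e=s['eef_pos']
    X=np.atleast_2d(X); c=((X-e)@Rm - M[:3,3])@M[:3,:3]; u=c@w['mtx'].T; return u[:,:2]/u[:,2:]
E
python3 - <<'E'
from h import *
goto(-95,-60,26,-97.5)
w=optics.snapshot('wrist'); cv2.imwrite('pics/w8.png',w['frame'])
p=optics.snapshot('scene')
cv2.imwrite('pics/s8.png',cv2.resize(p['frame'][180:260,240:340],None,fx=8,fy=8,interpolation=cv2.INTER_CUBIC))
E
```

```text
t 8.4 world [ 0.61  -0.1    0.026] offset mm [-23.   -0.9  21. ] rotvec [-0.     -0.0003 -0.0001]
now deck [-95.9 -81. ] z 3.0 F [ 0.9  -1.09 -1.53] w 0.057
```

View pics/s8.png

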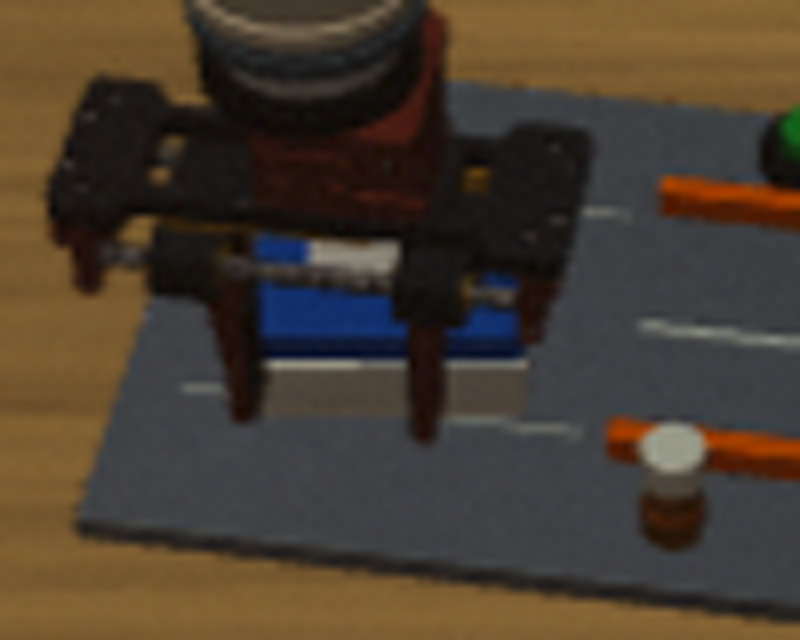

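View pics/w8.png

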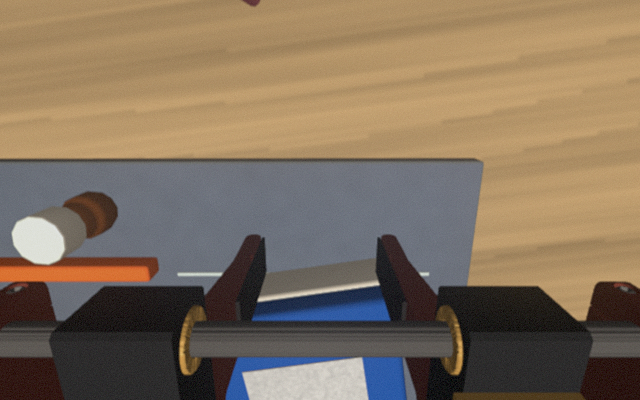

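Request:
{"op": "servo_tool", "data": {"rows": [[[0,0,0,0,0,3,65],[0,0,0,0,0,6,65],[0,0,0,0,0,9,65],[0,0,0,0,0,12,65],[0,0,0,0,0,15,65],[0,0,0,0,0,17,65],[0,0,0,0,0,18,65],[0,0,0,0,0,18,65]]]}}

```text
time: 9.3
eef_pos: [0.6133, -0.1012, 0.003]
orientation: [-0.705, 0.046, 0.706, 0.046]
wrist_force: [0.7, 0.1, 0.4]
grip_width: 0.0566
```

```bash
python3 - <<'E'
from h import *
goto(-95,-60,26,-97.5)
s=sense();w=optics.snapshot('wrist'); f=w['frame'].copy()
for q,col in (((-.1,0,0),(0,255,0)),):
  cs=T2(DECK,np.array([[.05,.05],[.05,-.05],[-.05,-.05],[-.05,.05]])+[q[0],q[1]])
  for z in(.012,.057): cv2.polylines(f,[wproj(w,s,np.c_[cs,np.full(4,z)]).astype(int)],True,col,1)
cv2.imwrite('pics/w9.png',f)
p=optics.snapshot('top')
cv2.imwrite('pics/t9.png',cv2.resize(p['frame'][140:220,300:400],None,fx=8,fy=8,interpolation=cv2.INTER_CUBIC))
E
```

```text
t 9.3 world [ 0.61  -0.1    0.026] offset mm [-23.   -0.8   2.9] rotvec [-0.      0.0003  0.0001]
now deck [-95.8 -62.9] z 3.0 F [0.7  0.14 0.35] w 0.0566
```

View pics/t9.png

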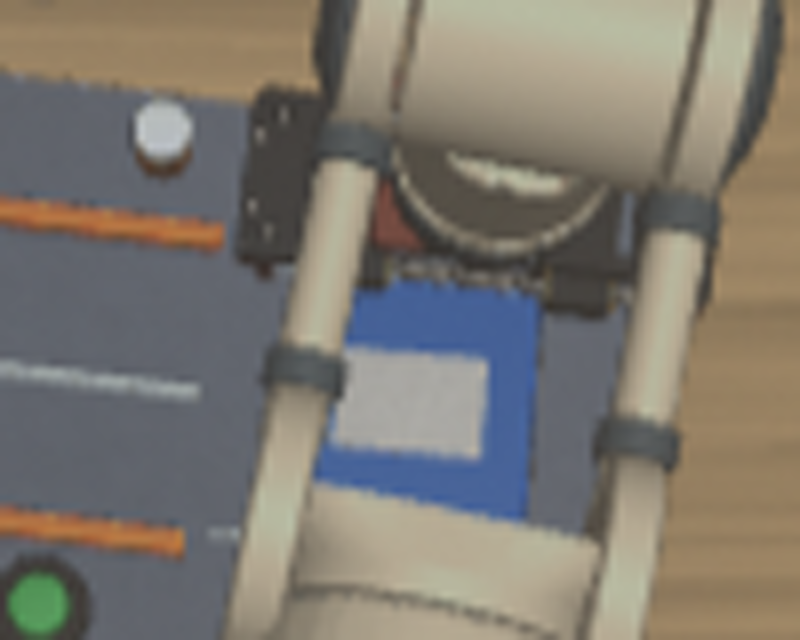

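View pics/w9.png

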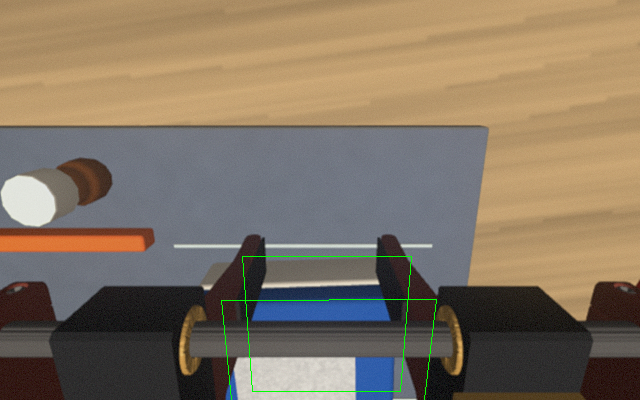

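Request:
{"op": "servo_tool", "data": {"rows": [[[0,0,0,0,0,-12,65],[0,0,0,0,0,-30,65],[0,0,0,-20,0,-40,65],[0,0,0,-55,0,-40,65],[-0.1,0,0,-85,0,-40,65],[-0.24,0,0,-85,20,-40,65],[-0.38,0,0,-85,50,-40,65],[-0.52,0,0,-85,85,-40,65]]]}}

```text
time: 10.2
eef_pos: [0.6421, -0.1904, 0.0881]
orientation: [0.693, 0.14, -0.693, 0.139]
wrist_force: [0.9, -0.5, -0.0]
grip_width: 0.0573
```

```bash
python3 - <<'E'
from h import *
goto(-200,0,88,-7.5)
p=optics.snapshot('scene');report('scene',p)
p=optics.snapshot('top');report('top',p)
cv2.imwrite('pics/t10.png',cv2.resize(p['frame'][140:220,300:400],None,fx=8,fy=8,interpolation=cv2.INTER_CUBIC))
E
```

```text
t 10.2 world [ 0.537 -0.196  0.088] offset mm [  0.1 -35.1  98.9] rotvec [-1.043e+00 -5.000e-04  6.000e-04]
now deck [-180.5 -103.1] z 88.1 F [ 0.86 -0.5  -0.04] w 0.0573
scene orange 143 [0.508  0.0901 0.026 ] [508.4  89. ] [157.8  13.6] 82.86 pca deg 82.74
scene orange 104 [0.6357 0.0783 0.026 ] [636.6  79. ] [104.9  12.8] 82.9 pca deg 83.25
scene blue 616 [ 0.5526 -0.0798  0.057 ] [549.9 -80.1] [100.8 101.7] 84.59 pca deg 176.26
scene blue 50 [0.681  0.1332 0.057 ] [679.3 133.5] [22.2 22.7] 1.43 pca deg 66.29
scene green 39 [0.4685 0.0697 0.03  ] [468.7  68.9] [22.9 24.4] 55.5 pca deg 161.63
top orange 153 [0.6369 0.0728 0.026 ] [637.   72.7] [157.1  10.4] 82.4 pca deg 82.61
top orange 145 [0.5107 0.0902 0.026 ] [510.5  90.4] [157.9   9.7] 82.49 pca deg 82.71
top blue 52 [0.6763 0.1327 0.057 ] [676.3 132.7] [23.3 22.7] 0.28 pca deg -167.27
top blue 543 [ 0.5542 -0.0693  0.057 ] [552.5 -76.3] [91.7 98.8] 84.6 pca deg 163.73
top blue 31 [0.5408 0.1904 0.057 ] [541.  190.4] [ 2.7 97.5] 82.63 pca deg 172.59
top green 41 [0.4756 0.0699 0.03  ] [475.7  70.7] [19.4 19.5] 89.93 pca deg -169.76
```

View pics/t10.png

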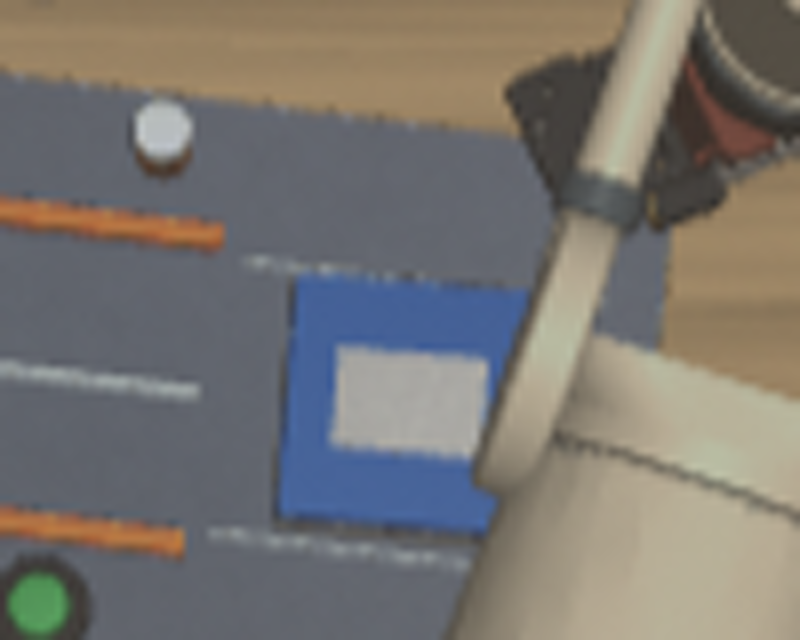

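Request:
{"op": "servo_tool", "data": {"rows": [[[-0.14,0,0,0,-5,14,65],[-0.28,0,0,0,-10,28,65],[-0.42,0,0,0,-15,42,65],[-0.56,0,0,0,-20,56,65],[-0.7,0,0,0,-25,70,65],[-0.83,0,0,0,-30,84,65],[-0.94,0,0,0,-35,99,65],[-1.043,0,0,0,-35,99,65]]]}}

```text
time: 11.1
eef_pos: [0.5359, -0.1952, 0.088]
orientation: [-0.533, -0.465, 0.533, -0.464]
wrist_force: [0.3, -0.0, 0.0]
grip_width: 0.0569
```

```bash
python3 - <<'E'
from h import *
goto(-178,0,3,-7.5)
w=optics.snapshot('wrist'); cv2.imwrite('pics/w11.png',w['frame'])
E
```

```text
t 11.1 world [ 0.54  -0.174  0.003] offset mm [ 85.    1.5 -21.1] rotvec [-0.0052 -0.0006  0.0009]
now deck [-199.1    1.5] z 88.0 F [ 0.32 -0.04  0.  ] w 0.0569
```

View pics/w11.png

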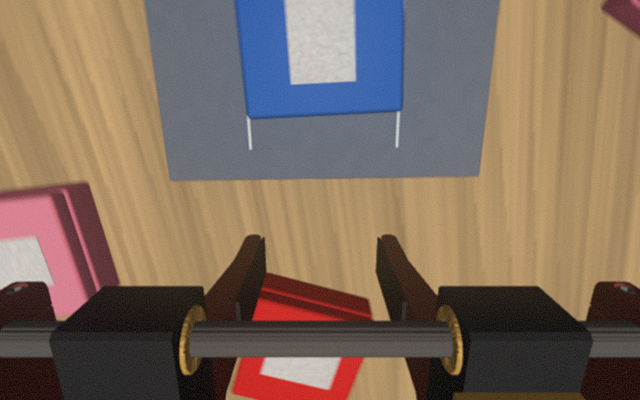

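Request:
{"op": "servo_tool", "data": {"rows": [[[0,0,0,25,1,-5,65],[0,0,0,55,1,-12,65],[0,0,0,75,1,-21,65],[0,0,0,85,1,-21,65],[0,0,0,85,1,-21,65],[0,0,0,85,1,-25,65],[0,0,0,85,1,-29,65],[0,0,0,85,1,-33,65]]]}}

```text
time: 11.95
eef_pos: [0.5436, -0.1635, 0.0045]
orientation: [0.534, 0.463, -0.533, 0.465]
wrist_force: [0.2, -0.6, -0.7]
grip_width: 0.057
```

```bash
cat >> h.py <<'E'
def drawn(w,s,name,boxes=((-.05,0),),scale=1):
    f=w['frame'].copy()
    for x0,y0 in boxes:
        cs=T2(DECK,np.array([[.05,.05],[.05,-.05],[-.05,-.05],[-.05,.05]])+[x0,y0])
        for z in(.012,.057): cv2.polylines(f,[wproj(w,s,np.c_[cs,np.full(4,z)]).astype(int)],True,(0,255,0),1)
    for y in (-.059,.059):
        a=T2(DECK,[[0,y],[.16,y]]); cv2.polylines(f,[wproj(w,s,np.c_[a,[.026,.026]]).astype(int)],False,(255,0,255),1)
    cv2.imwrite(name,f)
E
python3 - <<'E'
from h import *
goto(-50,0,3,-7.5)
s=sense();w=optics.snapshot('wrist'); drawn(w,s,'pics/w12.png',((-.083,.001),))
E
```

```text
t 11.95 world [ 0.557 -0.048  0.003] offset mm [   1.4   -3.  -116.6] rotvec [-0.0084  0.0004 -0.0023]
now deck [-166.7   -2. ] z 4.5 F [ 0.18 -0.56 -0.71] w 0.057
```

View pics/w12.png

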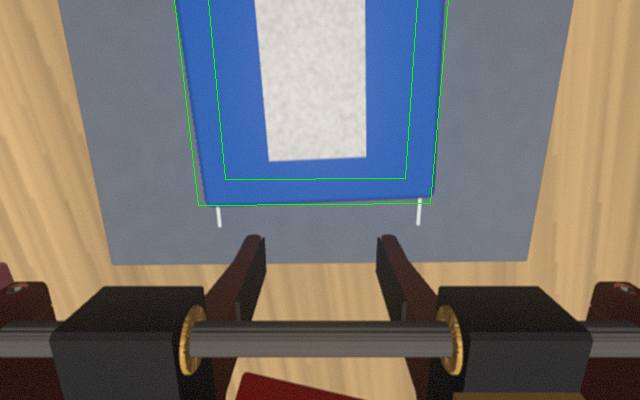

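Request:
{"op": "servo_tool", "data": {"rows": [[[-0.005,0,0,1,-2,-6,65],[-0.005,0,0,1,-2,-12,65],[-0.005,0,0,1,-2,-18,65],[-0.005,0,0,1,-2,-24,65],[-0.005,0,0,1,-2,-30,65],[-0.005,0,0,1,-2,-36,65],[-0.005,0,0,1,-2,-42,65],[-0.005,0,0,1,-2,-48,65]]]}}

```text
time: 12.8
eef_pos: [0.5475, -0.1152, 0.0019]
orientation: [-0.532, -0.465, 0.532, -0.466]
wrist_force: [0.1, -1.8, 1.0]
grip_width: 0.0572
```

```bash
python3 - <<'E'
from h import *
goto(-50,0,3,-7.5)
s=sense();w=optics.snapshot('wrist'); drawn(w,s,'pics/w13.png',((inv2(DECK,s['eef_pos'][:2])[0][0]+.06,0),))
p=optics.snapshot('scene');report('scene',p)
E
```

```text
t 12.8 world [ 0.557 -0.048  0.003] offset mm [ -1.1   0.3 -68.3] rotvec [-0.0029  0.0002 -0.0001]
now deck [-118.3    0.5] z 1.9 F [ 0.06 -1.8   0.99] w 0.0572
scene orange 140 [0.508  0.0905 0.026 ] [508.5  89. ] [157.8  13.4] 82.71 pca deg 82.7
scene orange 105 [0.6355 0.0778 0.026 ] [636.5  78.9] [104.9  13.1] 82.66 pca deg 83.29
scene blue 589 [ 0.5594 -0.0505  0.057 ] [555.6 -52.6] [ 99.2 101.2] 82.26 pca deg 162.21
scene blue 51 [0.6807 0.1332 0.057 ] [679.3 133.5] [22.2 22.7] 1.43 pca deg 170.53
scene green 39 [0.4685 0.0697 0.03  ] [468.7  68.9] [22.9 24.4] 55.5 pca deg 161.63
```

View pics/w13.png

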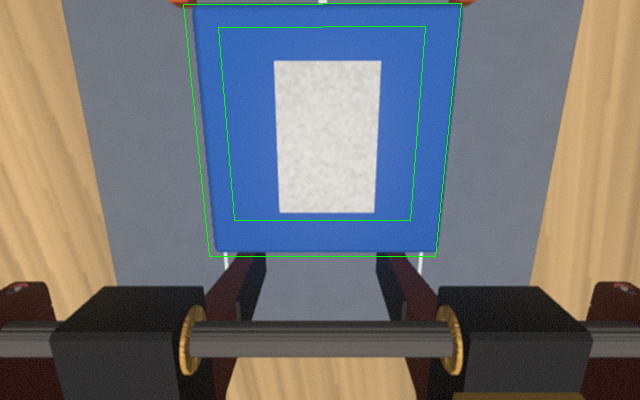

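Request:
{"op": "servo_tool", "data": {"rows": [[[-0.002,0,0,-1,0,-6,65],[-0.002,0,0,-1,0,-12,65],[-0.002,0,0,-1,-1,-18,65],[-0.002,0,0,-1,-1,-24,65],[-0.002,0,0,-1,-1,-30,65],[-0.002,0,0,-1,-2,-36,65],[-0.002,0,0,-1,-2,-42,65],[-0.002,0,0,-1,-2,-48,65]]]}}

```text
time: 13.7
eef_pos: [0.5518, -0.0672, 0.0029]
orientation: [-0.532, -0.466, 0.532, -0.466]
wrist_force: [-0.6, -0.8, -0.7]
grip_width: 0.0568
```

```bash
python3 - <<'E'
from h import *
goto(50,0,3,-7.5)
s=sense();w=optics.snapshot('wrist'); drawn(w,s,'pics/w14.png',((inv2(DECK,s['eef_pos'][:2])[0][0]+.061,0),))
p=optics.snapshot('scene');report('scene',p)
E
```

```text
t 13.7 world [0.57  0.052 0.003] offset mm [-1.000e-01  2.400e+00 -1.201e+02] rotvec [-0.0007 -0.      0.0001]
now deck [-70.1   2.5] z 2.9 F [-0.6  -0.81 -0.74] w 0.0568
scene orange 103 [0.5108 0.1112 0.026 ] [511.4 110.1] [115.   13.3] 82.87 pca deg 82.92
scene orange 103 [0.6354 0.0772 0.026 ] [636.3  77.5] [102.   12.9] 82.58 pca deg 83.16
scene blue 573 [ 0.564  -0.0015  0.057 ] [559.6  -4.3] [ 98.6 101.2] 82.25 pca deg 160.3
scene blue 49 [0.6808 0.1333 0.057 ] [679.4 133.7] [22.2 22.6] 87.91 pca deg 55.26
scene green 39 [0.4685 0.0697 0.03  ] [468.7  68.9] [22.9 24.4] 55.5 pca deg 161.63
```

View pics/w14.png

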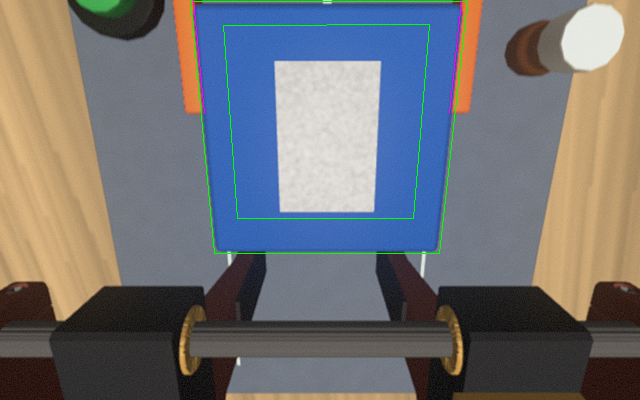

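Request:
{"op": "servo_tool", "data": {"rows": [[[0,0,0,0,0,-7,65],[0,0,0,0,0,-14,65],[0,0,0,0,0,-21,65],[0,0,0,0,0,-28,65],[0,0,0,0,0,-35,65],[0,0,0,0,0,-42,65],[0,0,0,0,0,-49,65],[0,0,0,0,0,-55,65]]]}}

```text
time: 14.6
eef_pos: [0.5592, -0.0126, 0.003]
orientation: [0.532, 0.466, -0.532, 0.466]
wrist_force: [-1.0, -2.2, -0.4]
grip_width: 0.057
```

```bash
python3 - <<'E'
from h import *
goto(50,0,3,-7.5)
s=sense();w=optics.snapshot('wrist'); drawn(w,s,'pics/w15.png',((inv2(DECK,s['eef_pos'][:2])[0][0]+.062,0),))
p=optics.snapshot('scene');report('scene',p)
E
```

```text
t 14.6 world [0.57  0.052 0.003] offset mm [  0.    2.2 -65.1] rotvec [-0.0006  0.0001 -0.0001]
now deck [-15.1   2.3] z 3.0 F [-0.95 -2.19 -0.44] w 0.057
scene orange 53 [0.514  0.1385 0.026 ] [514.8 137.9] [59.  13.1] 83.3 pca deg 82.87
scene orange 102 [0.6353 0.0782 0.026 ] [636.5  78.9] [104.9  13.2] 82.58 pca deg 82.99
scene blue 557 [0.5727 0.055  0.057 ] [567.1  50.5] [ 99.4 100.8] 81.81 pca deg 155.18
scene blue 51 [0.6807 0.1332 0.057 ] [679.3 133.5] [22.2 22.7] 1.43 pca deg 170.53
scene green 38 [0.4686 0.0701 0.03  ] [467.9  70.9] [22.8 22.2] 1.49 pca deg 166.17
```

View pics/w15.png

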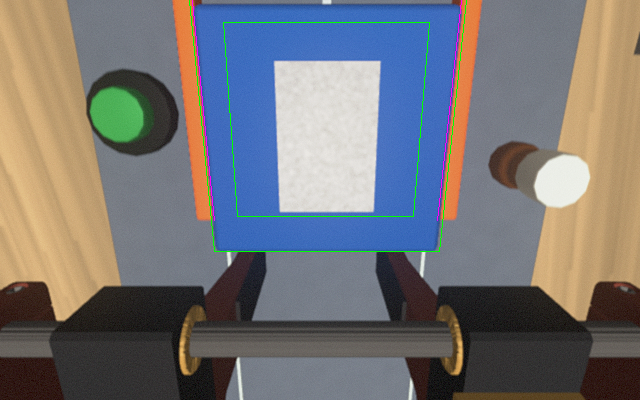

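Request:
{"op": "servo_tool", "data": {"rows": [[[0,0,0,0,0,-7,65],[0,0,0,0,0,-14,65],[0,0,0,0,0,-21,65],[0,0,0,0,0,-28,65],[0,0,0,0,0,-35,65],[0,0,0,0,0,-42,65],[0,0,0,0,0,-48,65],[0,0,0,0,0,-53,65]]]}}

```text
time: 15.5
eef_pos: [0.5661, 0.0399, 0.0029]
orientation: [-0.532, -0.466, 0.532, -0.466]
wrist_force: [-0.5, -1.9, 0.3]
grip_width: 0.0571
```

```bash
python3 - <<'E'
from h import *
goto(50,0,3,-7.5)
s=sense();w=optics.snapshot('wrist'); drawn(w,s,'pics/w16.png',((inv2(DECK,s['eef_pos'][:2])[0][0]+.063,0),))
p=optics.snapshot('scene');report('scene',p)
E
```

```text
t 15.5 world [0.57  0.052 0.003] offset mm [ -0.1   2.3 -12. ] rotvec [-0.0006 -0.      0.0001]
now deck [38.   2.3] z 2.9 F [-0.48 -1.85  0.26] w 0.0571
scene orange 100 [0.6354 0.0785 0.026 ] [635.8  79.1] [104.9  11.2] 82.9 pca deg 83.39
scene blue 548 [0.58   0.1086 0.057 ] [573.9 102.7] [ 99.6 101.7] 82.41 pca deg 151.38
scene blue 50 [0.681  0.1332 0.057 ] [679.3 133.5] [22.2 22.7] 1.43 pca deg 66.29
```

View pics/w16.png

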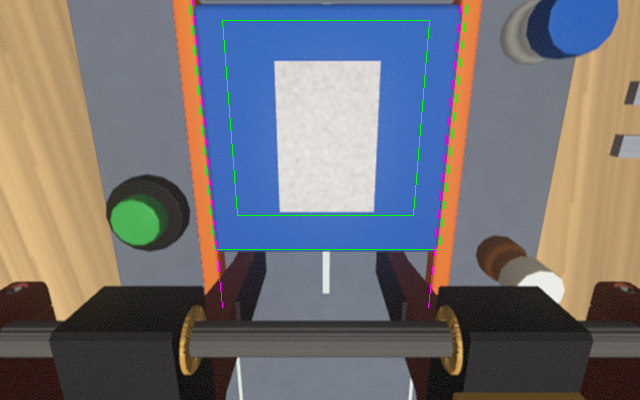

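Request:
{"op": "servo_tool", "data": {"rows": [[[0,0,0,0,0,-2,65],[0,0,0,0,0,-4,65],[0,0,0,0,0,-5.5,65],[0,0,0,0,0,-7,65],[0,0,0,0,0,-8,65],[0,0,0,0,0,-9,65],[0,0,0,0,0,-9.5,65],[0,0,0,0,0,-10,65]]]}}

```text
time: 16.4
eef_pos: [0.5673, 0.0493, 0.0029]
orientation: [-0.532, -0.466, 0.532, -0.466]
wrist_force: [0.0, -1.8, -0.1]
grip_width: 0.057
```

```bash
python3 - <<'E'
from h import *
goto(50,0,3,-7.5)
s=sense();w=optics.snapshot('wrist'); cv2.imwrite('pics/w17.png',w['frame'])
p=optics.snapshot('scene');report('scene',p)
cv2.imwrite('pics/s17.png',cv2.resize(p['frame'][180:260,320:420],None,fx=8,fy=8,interpolation=cv2.INTER_CUBIC))
E
```

```text
t 16.4 world [0.57  0.052 0.003] offset mm [-0.1  2.3 -2.6] rotvec [-0.0008 -0.      0.0002]
now deck [47.4  2.3] z 2.9 F [ 0.04 -1.81 -0.09] w 0.057
scene orange 102 [0.6354 0.0786 0.026 ] [635.5  79.1] [104.9  11.6] 82.95 pca deg 83.18
scene blue 540 [0.5816 0.1179 0.057 ] [574.9 111.2] [ 99.  101.5] 82.44 pca deg 152.88
scene blue 49 [0.6808 0.1333 0.057 ] [679.4 133.7] [22.2 22.6] 87.91 pca deg 55.26
```

View pics/w17.png

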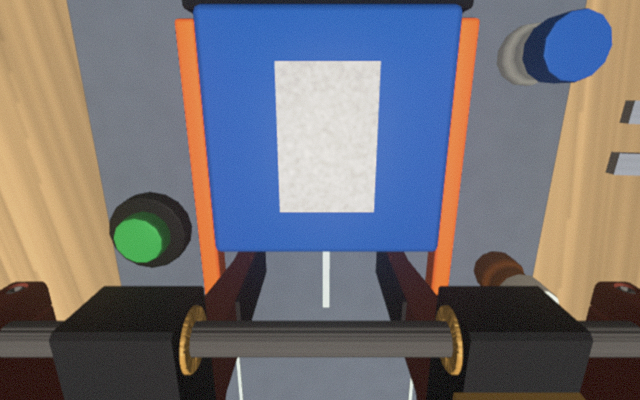

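View pics/s17.png

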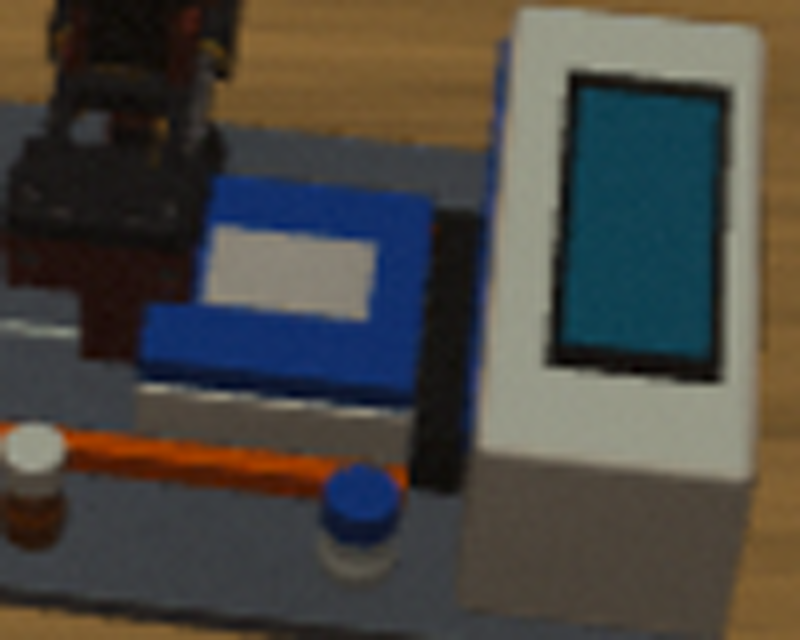

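Request:
{"op": "servo_tool", "data": {"rows": [[[0,0,0,0,0,-0.5,65],[0,0,0,0,0,-1,65],[0,0,0,0,0,-1.5,65],[0,0,0,0,0,-2,65],[0,0,0,0,0,-2.5,65],[0,0,0,0,0,-3,65],[0,0,0,0,0,-3,65],[0,0,0,0,0,-3,65]]]}}

```text
time: 17.3
eef_pos: [0.5675, 0.0501, 0.0029]
orientation: [-0.531, -0.465, 0.533, -0.467]
wrist_force: [-1.7, -8.3, -0.2]
grip_width: 0.0569
```

```bash
python3 - <<'E'
from h import *
goto(50,0,3,-7.5)
E
```

```text
t 17.3 world [0.57  0.052 0.003] offset mm [-0.1  2.2 -1.8] rotvec [-0.0014  0.0036  0.0001]
now deck [48.2  2.2] z 2.9 F [-1.73 -8.27 -0.23] w 0.0569
```

Request:
{"op": "servo_tool", "data": {"rows": [[[0,0,0,0,0,3,65],[0,0,0,0,0,10,65],[0,0,0,0,0,20,65],[0,0,0,-20,0,30,65],[0,0,0,-50,0,30,60],[0,0,0,-90,0,30,40],[0,0,0,-110,0,30,20],[0,0,0,-110,0,30,0]]]}}

```text
time: 18.1
eef_pos: [0.5658, 0.0221, 0.1174]
orientation: [0.534, 0.464, -0.53, 0.468]
wrist_force: [0.7, 0.3, 0.3]
grip_width: 0.0319
```

```bash
python3 - <<'E'
from h import *
goto(55.5,96.5,113,-7.5)
s=sense();w=optics.snapshot('wrist'); drawn(w,s,'pics/w18.png',((.11,0),))
p=optics.snapshot('scene');report('scene',p)
E
```

```text
t 18.1 world [0.475 0.07  0.113] offset mm [  3.7 -96.4 -35.2] rotvec [-0.001  -0.0012 -0.0075]
now deck [20.2  0.2] z 117.4 F [0.67 0.28 0.31] w 0.0319
scene orange 45 [0.5008 0.0377 0.026 ] [500.8  38.4] [55.5 10.7] 82.43 pca deg 82.31
scene orange 100 [0.6355 0.0792 0.026 ] [636.6  79. ] [104.9  12.8] 82.9 pca deg 83.13
scene blue 629 [0.5784 0.1117 0.057 ] [575.1 111.3] [ 99.8 101.7] 82.66 pca deg 161.92
scene blue 50 [0.681  0.1332 0.057 ] [679.3 133.5] [22.2 22.7] 1.43 pca deg 66.29
scene green 38 [0.4686 0.0701 0.03  ] [467.9  70.9] [22.8 22.2] 1.49 pca deg 166.17
```

View pics/w18.png

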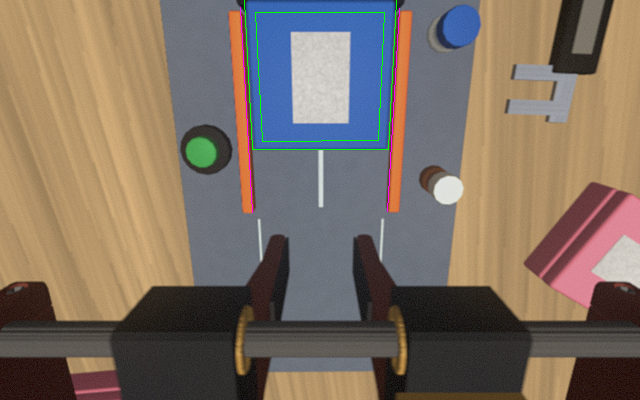

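```bash
python3 - <<'E'
from h import *
s=sense();w=optics.snapshot('wrist')
print(wproj(w,s,[[.475,.0696,.036],[.475,.0696,.046]]))
for a,c,m in blobs(colmask(w['frame'],'green')): print(a,c)
t=np.load('pics/top.npy',allow_pickle=True).item(); sc=optics.snapshot('scene')
obs=[]
for p in (t,sc):
    b=max([b for b in blobs(colmask(p['frame'],'green')) if abs(toworld(p,b[1],.03)[0][1]-.07)<.05],key=lambda b:b[0]); obs.append(b[1])
wc=max(blobs(colmask(w['frame'],'green')),key=lambda b:b[0])[1]
f=lambda X: np.r_[proj(t,X)[0]-obs[0],proj(sc,X)[0]-obs[1],(wproj(w,s,X)[0]-wc)/2]
r=least_squares(f,[.475,.07,.036]);print(r.x,f(r.x).round(2),inv2(DECK,r.x[:2])*1000)
goto(inv2(DECK,r.x[:2])[0][0]*1000,inv2(DECK,r.x[:2])[0][1]*1000,75,-7.5)
E
```

```text
[[201.30004118 151.63280039]
 [196.95439354 153.77326422]]
860 [203.08139535 152.08953488]
[0.47599746 0.06922312 0.03609877] [ 0.05 -0.31 -0.19  0.21 -0.24 -0.06] [[55.23969683 95.42917214]]
t 18.3 world [0.476 0.069 0.075] offset mm [ 35.9 -92.1 -35. ] rotvec [-0.0008  0.0003  0.0034]
now deck [20.1  3.3] z 110.6 F [ 0.36 -0.2  -0.51] w 0.0167
```

Request:
{"op": "servo_tool", "data": {"rows": [[[0,0,0,0,-14,-5,0],[0,0,0,0,-30,-11,0],[0,0,0,0,-46,-17,0],[0,0,0,0,-62,-23,0],[0,0,0,5,-78,-29,0],[0,0,0,15,-92,-35,0],[0,0,0,30,-92,-35,0],[0,0,0,45,-92,-35,0]]]}}

```text
time: 19.1
eef_pos: [0.4767, 0.0692, 0.0656]
orientation: [-0.531, -0.466, 0.532, -0.466]
wrist_force: [-0.1, -0.6, 0.9]
grip_width: 0.001
```

```bash
python3 - <<'E'
from h import *
goto(55.2,95.4,75,-7.5)
s=sense();p=optics.snapshot('scene')
cv2.imwrite('pics/s19.png',cv2.resize(p['frame'][150:240,290:400],None,fx=7,fy=7,interpolation=cv2.INTER_CUBIC))
print(((proj(p,s['eef_pos']+np.array([[0,0,0],[0,0,.02],[0,0,.03]]))-[290,150])*7).round())
t=optics.snapshot('wrist')
cv2.imwrite('pics/w19.png',t['frame'])
E
```

```text
t 19.1 world [0.476 0.069 0.075] offset mm [-9.4 -0.7  0.1] rotvec [-0.0003  0.0005  0.0015]
now deck [55.3 94.7] z 65.6 F [-0.05 -0.58  0.89] w 0.001
[[359. 273.]
 [361. 239.]
 [361. 222.]]
```

View pics/s19.png

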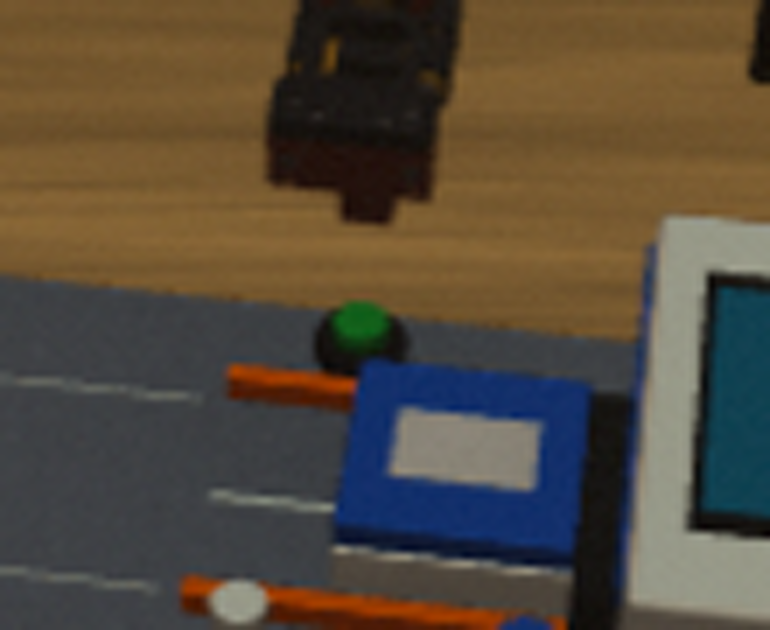

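View pics/w19.png

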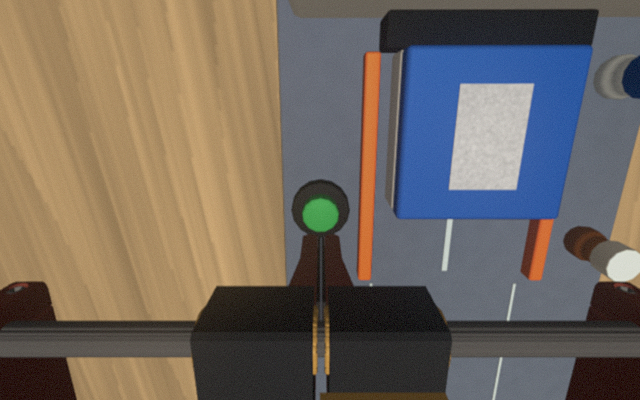

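Request:
{"op": "servo_tool", "data": {"rows": [[[0,0,0,15,0,0,0],[0,0,0,30,0,0,0],[0,0,0,42,0,0,0],[0,0,0,48,0,0,0],[0,0,0,50,0,0,0],[0,0,0,50,0,0,0],[0,0,0,50,0,0,0],[0,0,0,50,0,0,0]]]}}

```text
time: 20.0
eef_pos: [0.4777, 0.0693, 0.0187]
orientation: [0.532, 0.466, -0.531, 0.466]
wrist_force: [0.8, -0.3, 0.2]
grip_width: 0.0006
```

```bash
python3 - <<'E'
from h import *
goto(55.2,95.4,5,-7.5)
s=sense();p=optics.snapshot('scene')
cv2.imwrite('pics/s20.png',cv2.resize(p['frame'][150:240,290:400],None,fx=7,fy=7,interpolation=cv2.INTER_CUBIC))
E
```

```text
t 20.0 world [0.476 0.069 0.005] offset mm [13.7 -1.6  0.3] rotvec [-0.0008 -0.0003 -0.0013]
now deck [55.5 93.8] z 18.7 F [ 0.79 -0.26  0.16] w 0.0006
```

View pics/s20.png

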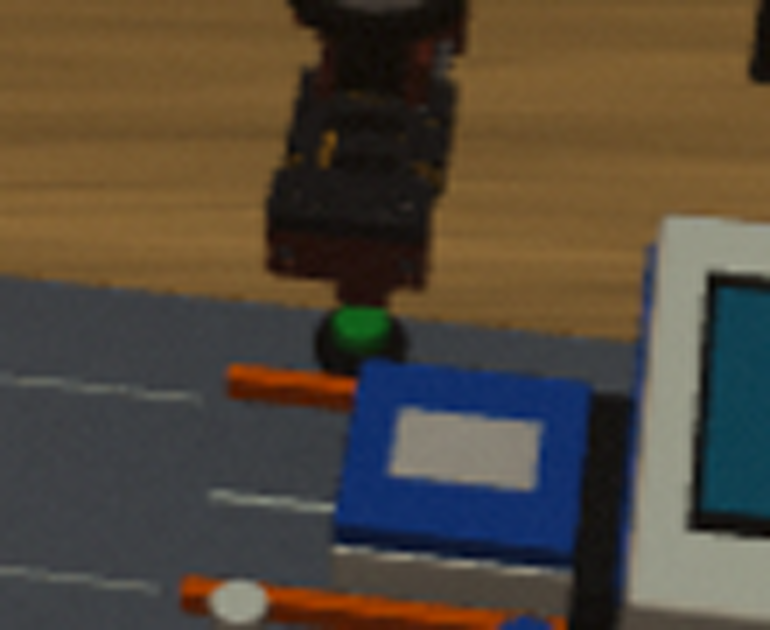

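Request:
{"op": "servo_tool", "data": {"rows": [[[0,0,0,3,-1,0,0],[0,0,0,5,-1,0,0],[0,0,0,6.5,-1,0,0],[0,0,0,8,-1,0,0],[0,0,0,9,-1,0,0],[0,0,0,10,-1,0,0],[0,0,0,11,-1,0,0],[0,0,0,12,-1,0,0]]]}}

```text
time: 20.85
eef_pos: [0.4762, 0.0694, 0.0059]
orientation: [0.532, 0.466, -0.532, 0.466]
wrist_force: [-0.5, -0.1, -0.5]
grip_width: 0.0003
```

```bash
python3 - <<'E'
from h import *
goto(55.2,95.4,5,-7.5)
E
```

```text
t 20.85 world [0.476 0.069 0.005] offset mm [ 0.9 -0.2  0.2] rotvec [-0.0008 -0.     -0.0001]
now deck [55.4 95.2] z 5.9 F [-0.45 -0.06 -0.54] w 0.0003
```

Request:
{"op": "servo_tool", "data": {"rows": [[[0,0,0,1,0,0,0],[0,0,0,2,0,0,0],[0,0,0,3,0,0,0],[0,0,0,4,0,0,0],[0,0,0,5,0,0,0],[0,0,0,6,0,0,0],[0,0,0,6,0,0,0],[0,0,0,6,0,0,0]]]}}

```text
time: 21.65
eef_pos: [0.4762, 0.0694, 0.0001]
orientation: [0.532, 0.466, -0.532, 0.466]
wrist_force: [-1.7, -0.2, 3.8]
grip_width: 0.0009
```

```bash
python3 - <<'E'
from h import *
goto(55.2,95.4,5,-7.5)
s=sense();p=optics.snapshot('scene')
cv2.imwrite('pics/s21.png',cv2.resize(p['frame'][150:240,290:400],None,fx=7,fy=7,interpolation=cv2.INTER_CUBIC))
E
```

```text
t 21.65 world [0.476 0.069 0.005] offset mm [-4.9 -0.2  0.2] rotvec [-0.0007 -0.     -0.0002]
now deck [55.4 95.2] z 0.1 F [-1.67 -0.15  3.84] w 0.0009
```

View pics/s21.png

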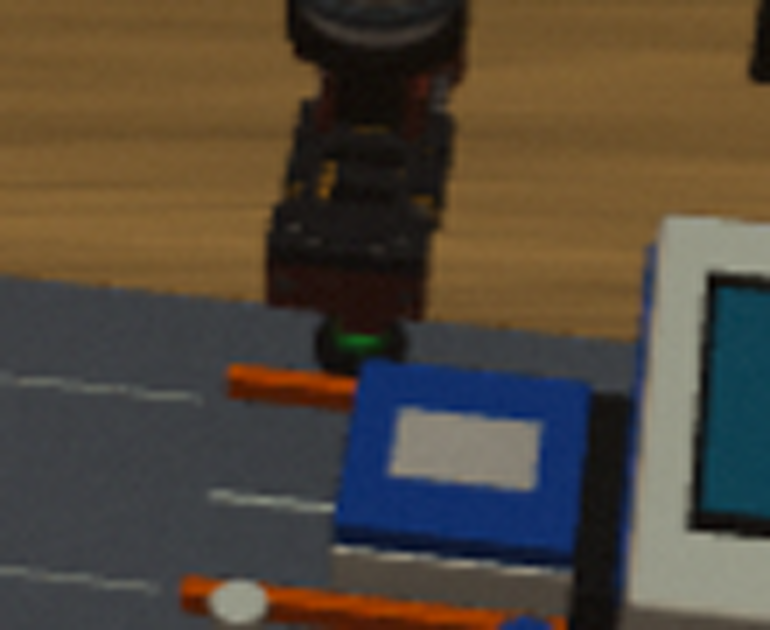

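Request:
{"op": "servo_tool", "data": {"rows": [[[0,0,0,0.5,0,0,0],[0,0,0,1,0,0,0],[0,0,0,1.5,0,0,0],[0,0,0,2,0,0,0],[0,0,0,2.5,0,0,0],[0,0,0,3,0,0,0],[0,0,0,3.5,0,0,0],[0,0,0,3.5,0,0,0]]]}}

```text
time: 22.5
eef_pos: [0.4762, 0.0694, -0.0034]
orientation: [0.532, 0.466, -0.532, 0.466]
wrist_force: [-2.5, -0.5, 4.5]
grip_width: 0.0004
```

```bash
python3 - <<'E'
from h import *
goto(55.2,95.4,5,-7.5)
E
```

```text
t 22.5 world [0.476 0.069 0.005] offset mm [-8.4 -0.2  0.2] rotvec [-0.0008 -0.0001 -0.0001]
now deck [55.4 95.2] z -3.4 F [-2.48 -0.54  4.52] w 0.0004
```

Request:
{"op": "servo_tool", "data": {"rows": [[[0,0,0,0.5,0,0,0],[0,0,0,1,0,0,0],[0,0,0,1.5,0,0,0],[0,0,0,2,0,0,0],[0,0,0,2.5,0,0,0],[0,0,0,3,0,0,0],[0,0,0,3,0,0,0],[0,0,0,3,0,0,0]]]}}

```text
time: 23.3
eef_pos: [0.4764, 0.0694, -0.0037]
orientation: [0.532, 0.466, -0.532, 0.466]
wrist_force: [-9.0, -0.9, 19.6]
grip_width: 0.0004
```

```bash
python3 - <<'E'
from h import *
goto(55.2,95.4,5,-7.5)
s=sense();p=optics.snapshot('scene')
cv2.imwrite('pics/s22.png',cv2.resize(p['frame'][150:240,290:400],None,fx=7,fy=7,interpolation=cv2.INTER_CUBIC))
E
```

```text
t 23.3 world [0.476 0.069 0.005] offset mm [-8.7 -0.4  0.2] rotvec [-0.0008 -0.0001 -0.001 ]
now deck [55.4 95. ] z -3.7 F [-9.01 -0.9  19.58] w 0.0004
```

View pics/s22.png

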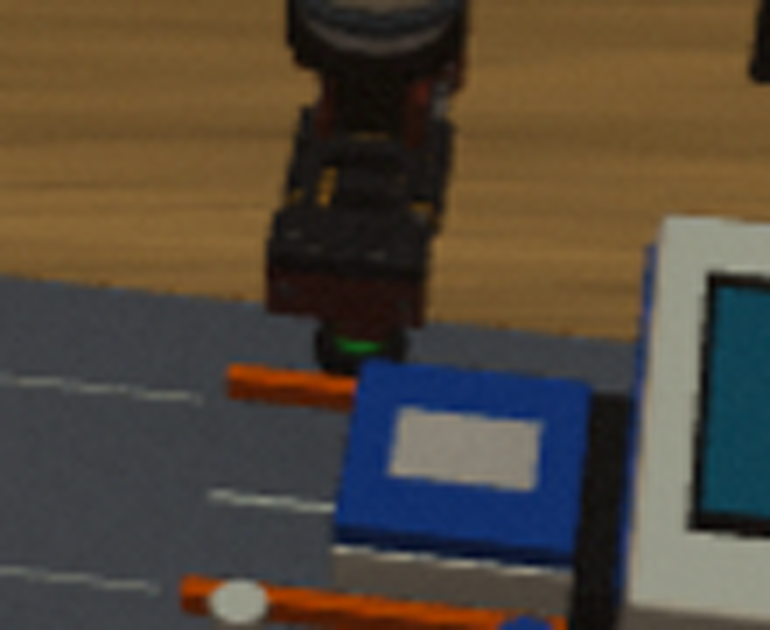

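Request:
{"op": "servo_tool", "data": {"rows": [[[0,0,0,0,0,0,0],[0,0,0,-5,0,0,0],[0,0,0,-15,0,0,0],[0,0,0,-35,0,0,0],[0,0,0,-65,0,0,0],[0,0,0,-95,0,0,0],[0,0,0,-120,0,0,0],[0,0,0,-120,0,0,0]]]}}

```text
time: 24.15
eef_pos: [0.4782, 0.0695, 0.1174]
orientation: [0.534, 0.465, -0.53, 0.467]
wrist_force: [-0.4, 0.8, 0.1]
grip_width: 0.0002
```

Request:
{"op": "servo_tool", "data": {"rows": [[[0,0,0,0,0,0,0],[0,0,0,0,0,0,0],[0,0,0,0,0,0,0],[0,0,0,0,0,0,0],[0,0,0,0,0,0,0],[0,0,0,0,0,0,0],[0,0,0,0,0,0,0],[0,0,0,0,0,0,0]]]}}

```text
time: 24.95
eef_pos: [0.4762, 0.0694, 0.1135]
orientation: [0.532, 0.466, -0.532, 0.466]
wrist_force: [-0.3, 1.0, -0.1]
grip_width: 0.0004
```

```bash
python3 - <<'E'
from h import *
goto(55.2,95.4,5,-7.5)
s=sense();w=optics.snapshot('wrist'); drawn(w,s,'pics/w23.png',((.11,0),))
p=optics.snapshot('scene');report('scene',p)
cv2.imwrite('pics/s23.png',cv2.resize(p['frame'][150:270,240:430],None,fx=4,fy=4,interpolation=cv2.INTER_CUBIC))
E
```

```text
t 24.95 world [0.476 0.069 0.005] offset mm [108.5  -0.2   0.2] rotvec [-0.0008 -0.     -0.0001]
now deck [55.4 95.2] z 113.5 F [-0.35  1.01 -0.08] w 0.0004
scene orange 46 [0.5009 0.0372 0.026 ] [500.7  38.4] [55.6 11. ] 83.33 pca deg 82.97
scene orange 103 [0.6353 0.0784 0.026 ] [635.6  79.1] [104.9  11.6] 82.9 pca deg 82.9
scene blue 632 [0.5785 0.1116 0.057 ] [575.3 111.2] [ 99.8 102.1] 82.66 pca deg 165.57
scene blue 50 [0.6805 0.1334 0.057 ] [679.3 133.5] [22.2 22.7] 1.43 pca deg -146.62
scene green 39 [0.4682 0.0699 0.03  ] [467.9  70.9] [22.8 22.2] 1.49 pca deg -177.98
```

View pics/s23.png

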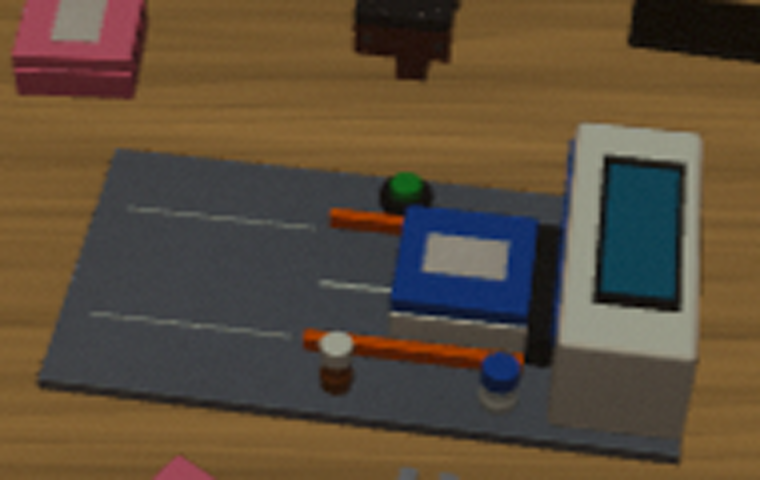

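View pics/w23.png

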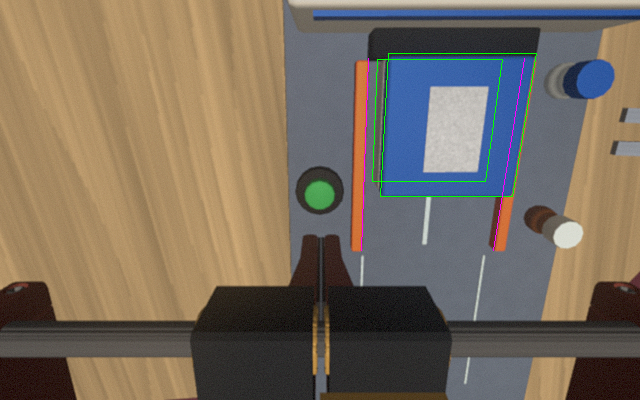

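The box sits home against the black stop, its front edge at about row 57 in the wrist view. It is centred between the rails. The button is up again, the robot is clear, and the bystanders look unmoved.

```bash
python3 -c "
from h import *
print(job.sign_off())"
```

```text
the job is handed in; nothing more can be done
None
```

I pushed the sample box home, pressed the start button, and handed the job in at about 25 s of the allowed 72 s; it gives no verdict. I squared the box up with a two-finger push on its side. Then I pushed it down the lane from behind, pressed the button with closed fingertips and raised the arm clear.

**Last checks**
- **Box:** the scene camera puts it at about deck x = 110 mm, y = +1 mm, within 0.2° of straight. At the stop the push force rose to about 8 N and the box would go no further.
- **Button:** it bottomed out at about 20 N. That is inferred from the force and the arm stopping, since the joint value cannot be read. The last pictures show it up again.
- **Surroundings:** I saw no contact with the rails and the pictures show the box flat throughout. The vial and jar look unmoved. The mug, mouse, phone and tray were not re-measured at the end, but nothing went near them. The wrist force is about 1 N, within its noise.

**What disagreed**
- **Fingertips:** they end about 22–30 mm short of the stated TCP. My first side push therefore passed over the lid without touching the box. I lowered the tool and repeated it.
- **Scene camera:** it read the box about 2 mm off the top camera in x at the start. I corrected the box readings above for this.

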